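Unstack the drive parts onto their outline pads

ROBOT

A 6-joint arm with a two-finger parallel gripper is mounted at the origin on the work surface. World frame = base frame: x ahead of the robot, y to its left, z up, the work surface at z = 0. Lengths are in m, angles in rad, forces in N, time in s.
With the tool pointing down it reaches from about 0.25 to 0.725 m from the base axis. Payload 9.7 kg.
Tool frame: the origin (TCP) lies on the mounting face of the last link; the fingertips stand 173 mm ahead of it and the grasp point (between the pads) lies robot.grip_depth ahead of it (robot.grip_depth is the distance from the TCP to the grasp point, in m); z points along the fingers, y is the direction in which the jaws open and shut (so a half turn about z gives the same grasp; the last joint's range is limited). The gripper opens to 85 mm and grips with 20 to 120 N. Pads are 22 mm wide; open, the fingers measure 114 mm over their backs; the gripper's body (76 mm by 85 mm) begins 54 mm behind the grasp point. The pads swing forward as they close: fully open they stand 13 mm farther back than shut.
Start: joints at [1.209, 0.087, 0.176, 1.66, 0, 1.571], TCP at [0.195, 0.514, 0.405] pointing down, gripper open.
Joint ranges: [-3.13, 3.13], [-0.85, 1.81], [-1.15, 1.24], [-2.2, 2.28], [-1.44, 1.52], [-3.14, 3.14]. Speed limits (rad/s): [2.22, 2.22, 2.57, 3.14, 3.14, 3.14].

INTERFACE

Orientations are given as a 3x3 rotation matrix whose columns are the frame's x, y, z axes.
In Python, from station import robot gives the robot as it stands.
- The arm moves only by the shell command python3 -m jog 'ROWS' [FORCE]. ROWS is JSON, a list of rows, each a list of 7 numbers: the turn, a rotation vector about the tool's x, y, z scaled (see below), then the shift along the tool's x, y, z scaled (see below), then the gripper's target within -1 to 1 (shut at 1, half-way at 0, fully open at -1). A call has 1 to 8 rows; each row is the pose to reach, as a shift and turn from the pose commanded when the call began, along the tool's axes at that moment, turning the shorter way round; what a row does not reach only later rows make up. The controller multiplies each number of a shift by 0.6 m and each number of a turn by pi rad. A row lasts 1/8 s, in which the tool goes at most 62.5 mm and 10.7 degrees, less where a joint would pass 70% of its speed; a pose out of reach is approached as far as the arm can. A call with a number of a shift or a turn outside -1 to 1 is refused whole. A call with a gripper value outside its range is refused whole. The fingers move at their own pace and stop on an object; FORCE is the grip in N (left out, the last holds). Time passes only in rows, so rows that repeat a pose let the fingers close. It gives the time, the measured TCP pose, the force and the opening at its end, in the units of the state.
- robot.sense(): the state, without advancing time (a new reading comes with each control period).
- robot.read_camera(name): name is "scene" or "side" or "wrist"; returns a dict with "color" (480x640x3 uint8, blue, green, red), "z_map" (480x640 float32, m along the optical axis (not along the pixel's ray), 0 where there is no reading), "vfov" (degrees; the focal length in pixels is half the picture's height over the tangent of half this angle, whatever the lens; pixels are square), "cx", "cy" (the principal point, pixels), "k1" (the pictures are not rectified: a ray, as slopes to the right and down, at radius r is drawn at 1 + k1 r^2 times it, then the intrinsics apply), "R" (3x3) and "t" (3): a world point X has camera coordinates R X + t. Camera axes: x right, y down, z forward; pixel columns grow to the right and rows downward; lengths in m; the calibration is good to about 2 mm. A picture is of the moment at which its call begins.
- robot.sign_off(): hands the job in, once; it reports no verdict.
The state is a dict: "time": time; "joints": joint angles; "qd": joint speeds; "joint_torque": joint torques, N m; "position": TCP position; "orientation": TCP orientation; "ft_force": force on the tool from outside, world axes, zero at the start; "torque": the same for the moment, N m; "finger_gap": finger opening in m.
Only numpy, scipy, OpenCV 4.12 (cv2) and the standard library are available. Lean on these libraries where they do the work, as an engineer would, in place of code of your own. Each camera call takes 0.05 s, during which the arm holds its last target.

TASK

The stripped parts of a roller drive are piled in one stack on the bench. Take the stack apart from the top down, one part at a time (first the brass bar, then the pulley and the coupling spider in either order, the blue plate last), and set each gently, not dropped, upright as it was, centred on the foam pad that carries its own coloured outline, with the bar and the plate lying along their outlines. Leave the grease tin and the screwdriver where they are.

Things in the scene. Friction and masses are not known exactly. Their poses are not given: they have to be found in the camera images.
- bar: Solid brass clamp bar, 100 x 18 x 16 mm (x, y, z), two dark bolt holes on top; about 0.22 kg. On top of the stack, bridging the pulley and the spider, roughly along the plate's length. Origin: centre of its underside; x along its length, z up.
- pulley: Aluminium belt pulley, silver disc with a groove round its rim, diameter 48 mm, 20 mm tall, flat faces, axis vertical; about 0.09 kg. Stands on one half of the plate (which half varies, about 34 mm from the plate's centre along its length), partly covered by the bar. Origin: centre of its underside, z up.
- spider: Red rubber coupling spider, six-lobed disc, diameter 48 mm over the lobes, 20 mm tall, flat faces, axis vertical; about 0.05 kg. It can be gripped across 48 mm in any direction. Stands on the other half of the plate, partly covered by the bar. Origin: centre of its underside, z up.
- plate: Blue motor mounting plate, 130 x 60 x 14 mm (x, y, z), a dark slot at each corner; about 0.32 kg. Bottom of the stack, flat on the bench; the round parts stand on its top at z = +14 mm. Origin: centre of its underside; x along its length, z up.
- pad_bar: Fixed black foam pad, 150 x 84 x 10 mm, flat (no rim), lying on the bench; long side along its own x. Origin: centre of its underside, z up, so the top face is at z = +10 mm. Painted on its top, centred: a yellow strip 100 x 18 mm along x: the bar's place.
- pad_pulley: Fixed black foam pad, 150 x 84 x 10 mm, flat (no rim), lying on the bench; long side along its own x. Origin: centre of its underside, z up, so the top face is at z = +10 mm. Painted on its top, centred: a white round disc 48 mm across with a small black dot at its centre: the pulley's place.
- pad_spider: Fixed black foam pad, 150 x 84 x 10 mm, flat (no rim), lying on the bench; long side along its own x. Origin: centre of its underside, z up, so the top face is at z = +10 mm. Painted on its top, centred: a red six-lobed star 48 mm across: the spider's place (it may be turned any way about the vertical).
- pad_plate: Fixed black foam pad, 150 x 84 x 10 mm, flat (no rim), lying on the bench; long side along its own x. Origin: centre of its underside, z up, so the top face is at z = +10 mm. Painted on its top, centred: a blue rectangle 130 x 60 mm along x with a black slot at each corner: the plate's place.
- grease_tin: Bystander: yellow grease tin with a red lid, diameter 58 mm, 50 mm tall, standing upright, loose. Origin: centre of its underside.
- screwdriver: Bystander: screwdriver with an orange handle lying loose on the bench beyond the pads, lying roughly along world y. Origin: under its middle.
Things that resemble listed ones, but are neither listed nor needed, are in the scene too. Of the things that look like the bar, the largest one is meant.

How it is judged:
On the way, in this order (a step that is already met when the one before it is completed fails the run):
1. the brass bar is set down on its own pad and released (horizontal distance between bar and pad_bar below 0.012 m and z of bar in the frame of pad_bar between 0.006 and 0.014 m and angle between bar's own z axis and vertical below 0.12 rad and contact force between the fingers and bar below 0.1 N and angle between the x axis of bar and the x axis of pad_bar, either way round below 0.18 rad), for 0.2 s.
2. then the pulley and the spider, in either order, are both set down on their own pads and released (horizontal distance between pulley and pad_pulley below 0.012 m and z of pulley in the frame of pad_pulley between 0.006 and 0.014 m and angle between each of pulley, spider's own z axis and vertical below 0.12 rad and contact force between the fingers and pulley below 0.1 N and horizontal distance between spider and pad_spider below 0.012 m and z of spider in the frame of pad_spider between 0.006 and 0.014 m and contact force between the fingers and spider below 0.1 N), for 0.2 s.
3. then the plate is set down on its own pad and released (horizontal distance between plate and pad_plate below 0.012 m and z of plate in the frame of pad_plate between 0.006 and 0.014 m and angle between plate's own z axis and vertical below 0.12 rad and contact force between the fingers and plate below 0.1 N and angle between the x axis of plate and the x axis of pad_plate, either way round below 0.18 rad), for 0.2 s.
At the end, for the whole second after the job is handed in: Each part lies flat and upright (0.12 rad) on top of its own pad, within 12 mm of the pad's centre, its underside 6 to 14 mm above the pad's underside; bar and plate along the pad's length within 0.18 rad, either way round; all released and at rest (all of step 1 and all of step 2 and all of step 3 and linear speed of each of bar, pulley, spider, plate below 0.02 m/s and angular speed of each of bar, pulley, spider, plate below 0.2 rad/s); the robot touches nothing.
It fails at once if the grease tin is moved by more than 20 mm (distance of grease_tin from where it was at the start of the episode above 0.02 m).
It fails at once if the screwdriver is moved by more than 20 mm (distance of screwdriver from where it was at the start of the episode above 0.02 m).
It fails at once if a part is dropped or knocked: it moves faster than 0.6 m/s while not held by the fingers ((linear speed of bar above 0.6 m/s and contact force between the fingers and bar below 0.05 N) or (linear speed of pulley above 0.6 m/s and contact force between the fingers and pulley below 0.05 N) or (linear speed of spider above 0.6 m/s and contact force between the fingers and spider below 0.05 N) or (linear speed of plate above 0.6 m/s and contact force between the fingers and plate below 0.05 N)).
It also fails if it takes over 120 s, if anything falls off the work surface, if the arm or the gripper's body presses on something with over 40 N, if the wrist force passes 120 N, or if a joint passes its speed limit or range.

## Working session

There is one attempt and no reset: what is moved stays moved. The work goes in short steps, Python scripts to look and compute and a shell command to move; the robot and the scene stay as the last step left them, time stands still between calls to the robot, and variables do not carry over. Pictures are saved under pics/ and viewed, and the job is handed in when it is done.

```bash
ls; mkdir -p pics; python3 - <<'E'
from station import robot
import cv2
s=robot.sense();print({k:s[k] for k in s}); print(robot.grip_depth)
for n in ["scene","side","wrist"]:
    c=robot.read_camera(n);cv2.imwrite(f"pics/{n}0.png",c["color"]);print(n,c["vfov"],c["cx"],c["cy"],c["k1"],c["R"],c["t"])
E
```

```text
pics
{'time': 0.0, 'joints': array([1.20899949e+00, 8.74758756e-02, 1.75156359e-01, 1.65978234e+00,
       9.67300070e-06, 1.57081047e+00]), 'qd': array([-1.12870316e-03, -4.09408508e-04, -3.94834348e-05,  1.11975229e-03,
        3.00209964e-04, -5.26800417e-04]), 'joint_torque': array([ 1.21305773e-03, -5.20379233e+01,  4.64815557e+01,  1.58533570e-02,
       -2.55111644e-05, -1.43759547e-05]), 'position': array([0.1946792 , 0.51440731, 0.40398563]), 'orientation': array([[-9.35257325e-01,  3.53968239e-01, -4.71147527e-04],
       [ 3.53968552e-01,  9.35256533e-01, -1.21759307e-03],
       [ 9.65452881e-06, -1.30553424e-03, -9.99999148e-01]]), 'ft_force': array([ 0.14767247, -0.0851398 ,  0.39626384]), 'torque': array([ 0.01316003,  0.04175041, -0.0179212 ]), 'finger_gap': 0.0857515764277176}
0.1547
scene 44.84313329512165 316.2255340685515 236.16445998464272 -0.1807946546678123 [[ 7.71355371e-02  9.97020584e-01 -2.52624843e-04]
 [ 8.62529645e-01 -6.68575932e-02 -5.01570208e-01]
 [-5.00092711e-01  3.84709910e-02 -8.65116907e-01]] [ 0.00513881 -0.426615    1.38277382]
side 50.05299727195345 330.4576999678837 234.44906428939845 -0.10131709641858459 [[ 0.98469662 -0.17392104 -0.01113753]
 [-0.09952364 -0.50871466 -0.8551634 ]
 [ 0.14306508  0.84318495 -0.51823886]] [-0.53169382  0.06563077  1.04431628]
wrist 63.061681463939614 321.6212803908589 242.81986093883697 0.021846404369636797 [[ 0.3548244   0.93493219 -0.00119965]
 [ 0.90090758 -0.34156785  0.26776282]
 [ 0.24993032 -0.09608955 -0.96348411]] [-0.55075243 -0.03430069  0.37751822]
```

View pics/scene0.png

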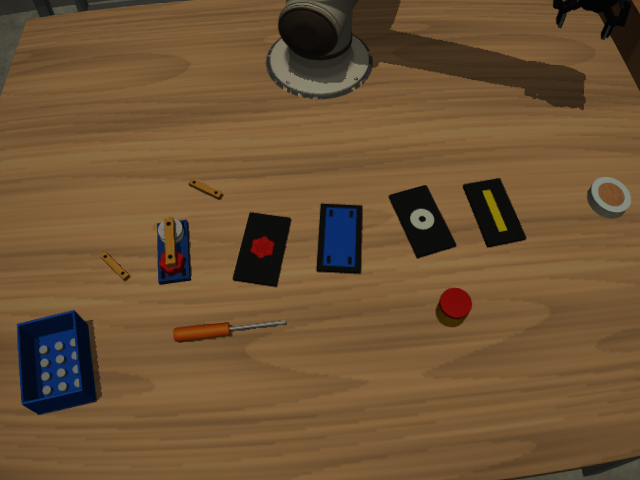

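View pics/side0.png

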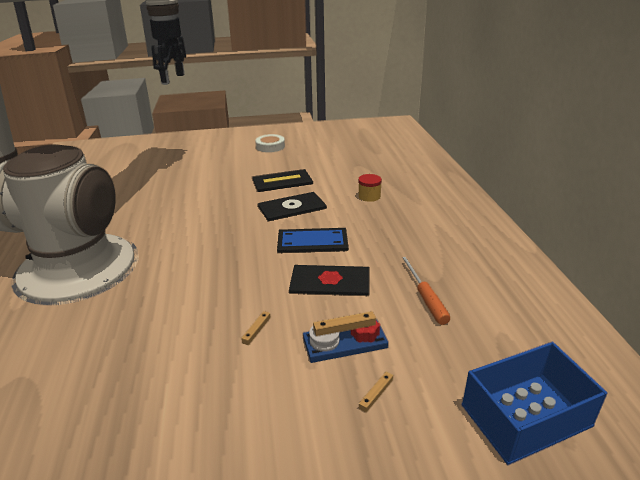

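View pics/wrist0.png

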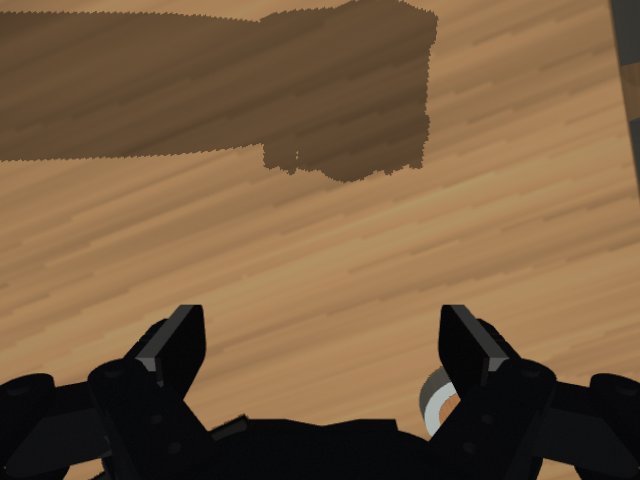

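The scene view shows, left to right, the stack (170,250), spider pad (262,248), plate pad (340,238), pulley pad (422,220), bar pad (494,212) and tin (455,305), with the screwdriver at (230,330). Two small look-alike bars lie at (206,188) and (116,266).

```bash
cat > h.py <<'E'
from station import robot
import cv2, numpy as np
def cam(n,save=None):
    c=robot.read_camera(n)
    if save: cv2.imwrite(f"pics/{save}.png",c["color"])
    return c
def world(c,px,z):
    f=240/np.tan(np.radians(c["vfov"])/2)
    K=np.array([[f,0,c["cx"]],[0,f,c["cy"]],[0,0,1]])
    u=cv2.undistortPoints(np.asarray(px,float).reshape(-1,1,2),K,np.array([c["k1"],0,0,0,0.])).reshape(-1,2)
    R=np.array(c["R"]);t=np.array(c["t"])
    d=np.c_[u,np.ones(len(u))]@R; o=-R.T@t
    return o+d*((z-o[2])/d[:,2])[:,None]
def masks(c):
    hsv=cv2.cvtColor(c["color"],cv2.COLOR_BGR2HSV);H,S,V=[hsv[...,i].astype(int) for i in range(3)]
    m=dict(black=(V<45),blue=(H>105)&(H<125)&(S>150)&(V>60),red=((H<6)|(H>174))&(S>180)&(V>80),
      yellow=(H>26)&(H<34)&(S>180)&(V>120),brass=(H>14)&(H<25)&(S>170)&(V>80),white=(S<50)&(V>130),orange=(H>5)&(H<13)&(S>200))
    return {k:(v*255).astype(np.uint8) for k,v in m.items()}
def blobs(m,amin=30):
    cs,_=cv2.findContours(m,cv2.RETR_EXTERNAL,cv2.CHAIN_APPROX_NONE)
    return [k.reshape(-1,2) for k in cs if cv2.contourArea(k)>amin]
def rect(P):
    (x,y),(w,h),a=cv2.minAreaRect((P[:,:2]*1000).astype(np.float32))
    if w<h: w,h,a=h,w,a+90
    return np.round([x/1000,y/1000,w/1000,h/1000],4),round(((a+90)%180)-90,1)
E
python3 - <<'E'
from h import *
for n in ["scene","side"]:
    c=cam(n);m=masks(c)
    for k in m:
        for b in blobs(m[k]):
            z={'black':.01,'yellow':.01,'brass':.05,'red':.034,'blue':.01,'white':.01}.get(k,.01)
            r,a=rect(world(c,b,z))
            print(n,k,b.mean(0).round(),z,r,a)
E
```

```text
scene black [607. 465.] 0.01 [0.9844 0.4177 0.1217 0.0156] -89.0
scene black [ 38. 350.] 0.01 [ 0.7093 -0.548   0.1487  0.106 ] 11.4
scene black [ 72. 378.] 0.01 [ 0.7385 -0.4892  0.1942  0.1211] -24.7
scene black [174. 270.] 0.01 [ 0.5445 -0.3201  0.0526  0.0391] -85.0
scene black [177. 247.] 0.01 [ 0.4992 -0.3126  0.0376  0.0131] -4.6
scene black [183. 261.] 0.01 [ 0.5204 -0.2958  0.1406  0.0543] -20.9
scene black [262. 250.] 0.01 [ 0.5147 -0.1485  0.151   0.0844] -13.7
scene black [340. 239.] 0.01 [0.5024 0.0015 0.151  0.0826] -7.6
scene black [422. 221.] 0.01 [0.4758 0.1664 0.1515 0.0845] 13.4
scene black [493. 212.] 0.01 [0.4664 0.3174 0.1513 0.0861] 7.3
scene black [334.  95.] 0.01 [0.1285 0.0272 0.0789 0.0115] -74.7
scene black [368.  67.] 0.01 [0.0452 0.115  0.0856 0.0153] -20.1
scene black [605.  28.] 0.01 [-0.0939  0.7583  0.3882  0.2557] -25.0
scene black [328.  32.] 0.01 [-0.0891  0.0151  0.2521  0.2131] 1.1
scene black [81.  4.] 0.01 [-0.2898 -0.6304  0.0699  0.0335] 26.0
scene black [26.  6.] 0.01 [-0.3108 -0.8075  0.2148  0.0705] 76.5
scene blue [ 49. 358.] 0.01 [ 0.70
[... 2242 characters left out ...]
 -0.5145  0.0146  0.0145] 77.2
side white [549. 401.] 0.01 [ 0.7709 -0.5099  0.0151  0.0131] -12.8
side white [508. 397.] 0.01 [ 0.714  -0.4905  0.015   0.0142] -73.4
side white [522. 392.] 0.01 [ 0.7395 -0.4854  0.0149  0.0135] -12.5
side white [536. 386.] 0.01 [ 0.7647 -0.481   0.0151  0.0138] -12.5
side white [322. 335.] 0.01 [ 0.4717 -0.3077  0.0495  0.0316] -29.5
side white [ 81. 272.] 0.01 [ 0.021  -0.0274  0.2354  0.1759] 38.9
side white [291. 204.] 0.01 [0.473  0.1652 0.0468 0.0415] -11.4
side white [  6. 193.] 0.01 [-0.2871  0.3934  0.1647  0.0228] -62.8
side white [ 57. 181.] 0.01 [-0.143   0.4429  0.375   0.1973] -50.5
side white [270. 140.] 0.01 [0.4524 0.6173 0.099  0.086 ] 84.6
```

```bash
python3 - <<'E'
from h import *
for n in ["scene","side"]:
    c=cam(n);hsv=cv2.cvtColor(c["color"],cv2.COLOR_BGR2HSV)
    P=dict(scene=[(494,210),(169,235),(262,247)],side=[(282,179),(345,325),(330,277)])[n]
    print(n,[hsv[y,x] for x,y in P])
    H,S,V=[hsv[...,i].astype(int) for i in range(3)]
    for nm,m,z in [("yel/brass",(H>13)&(H<35)&(S>150)&(V>110),.01),("red",((H<6)|(H>174))&(S>150)&(V>70),.01),("white",(S<70)&(V>90),.01)]:
        for b in blobs((m*255).astype(np.uint8)):
            x,y=b.mean(0)
            if not(100<y<350):continue
            for zz in ([z] if nm!="yel/brass" else [.01,.05]):
                r,a=rect(world(c,b,zz));
                M=cv2.moments((world(c,b,zz)[:,:2]*1000).astype(np.float32))
                print(nm,b.mean(0).round(),zz,r,a,"centroid",round(M['m10']/M['m00']/1000,4),round(M['m01']/M['m00']/1000,4))
E
```

```text
scene [array([ 26, 238, 137], dtype=uint8), array([ 17, 200, 131], dtype=uint8), array([  1, 244, 118], dtype=uint8)]
yel/brass [202. 330.] 0.01 [ 0.6753 -0.263   0.0921  0.0053] -87.0 centroid 0.6753 -0.2628
yel/brass [202. 330.] 0.05 [ 0.6911 -0.2558  0.0883  0.0051] -87.0 centroid 0.6911 -0.2555
yel/brass [113. 264.] 0.01 [ 0.5285 -0.4378  0.076   0.0133] 44.8 centroid 0.5287 -0.4382
yel/brass [113. 264.] 0.05 [ 0.5503 -0.4233  0.0729  0.0127] 44.8 centroid 0.5505 -0.4237
yel/brass [169. 240.] 0.01 [ 0.4822 -0.3306  0.103   0.0167] 5.2 centroid 0.4818 -0.3305
yel/brass [169. 240.] 0.05 [ 0.5059 -0.3205  0.0988  0.016 ] 5.2 centroid 0.5055 -0.3204
yel/brass [494. 210.] 0.01 [0.464  0.3194 0.098  0.0167] 8.0 centroid 0.4645 0.3199
yel/brass [494. 210.] 0.05 [0.4885 0.3027 0.094  0.016 ] 8.0 centroid 0.489 0.3031
yel/brass [612. 195.] 0.01 [0.4411 0.5915 0.0561 0.053 ] 28.7 centroid 0.4397 0.5905
yel/brass [612. 195.] 0.05 [0.4666 0.5636 0.0538 0.0509] 28.7 centroid 0.4652 0.5626
yel/brass [204. 187.] 0.01 [ 0.3624 -0.2631  0.0755  0.0133] 56.7 centroid 0.3626 -0.263
yel/brass [204. 
[... 1425 characters left out ...]
.0 centroid 0.5446 -0.3158
red [330. 277.] 0.01 [ 0.5126 -0.1501  0.0462  0.0423] -10.9 centroid 0.5128 -0.1489
red [370. 180.] 0.01 [0.6926 0.2607 0.0744 0.0586] 78.8 centroid 0.6919 0.2619
white [322. 338.] 0.01 [ 0.4691 -0.3158  0.0582  0.0489] -28.9 centroid 0.4726 -0.3203
white [412. 269.] 0.01 [ 0.6745 -0.1529  0.089   0.0073] -86.3 centroid 0.6747 -0.1528
white [ 75. 274.] 0.01 [ 0.0112 -0.0287  0.249   0.2242] 22.5 centroid 0.0091 -0.0391
white [292. 204.] 0.01 [0.4735 0.1678 0.0466 0.0462] -52.3 centroid 0.4735 0.1676
white [ 45. 203.] 0.01 [-0.1471  0.3645  0.6609  0.2669] -69.6 centroid -0.1662 0.3335
white [270. 143.] 0.01 [0.4501 0.5919 0.1516 0.092 ] 84.5 centroid 0.4515 0.5911
```

```bash
cat >> h.py <<'E'
from scipy.spatial.transform import Rotation as Ro
def go(x,y,z,yaw):
    s=robot.sense();p=np.array(s["position"]);O=np.array(s["orientation"])
    a=np.radians(yaw);c,sn=np.cos(a),np.sin(a)
    T=np.array([[-c,-sn,0],[-sn,c,0],[0,0,-1]]).T
    print("turn",(Ro.from_matrix(O.T@T).as_rotvec()/np.pi).round(4),"shift",(O.T@(np.array([x,y,z])-p)/.6).round(4),"dist",np.linalg.norm(np.array([x,y,z])-p).round(3),"t",round(s["time"],2),"gap",round(s["finger_gap"],4),"f",np.round(s["ft_force"],1))
E
python3 -c "
from h import *
go(.5065,-.32,.33,5.2)"
```

```text
turn [-1.000e-04 -0.000e+00 -1.441e-01] shift [-0.9783 -1.1166  0.1245] dist 0.894 t 0.35 gap 0.0855 f [ 0.2 -0.4 -0.2]
```

```bash
python3 -m jog '[[0,0,-0.1441,-0.55,-0.63,0.05,-1],[0,0,-0.1441,-0.55,-0.63,0.05,-1],[0,0,-0.1441,-0.55,-0.63,0.05,-1],[0,0,-0.1441,-0.55,-0.63,0.05,-1],[0,0,-0.1441,-0.55,-0.63,0.05,-1],[0,0,-0.1441,-0.55,-0.63,0.05,-1],[0,0,-0.1441,-0.55,-0.63,0.05,-1],[0,0,-0.1441,-0.55,-0.63,0.05,-1]]' 30; python3 -c "
from h import *
go(.5065,-.32,.33,5.2)"
```

```text
time: 1.35
position: [0.368, 0.0464, 0.3752]
orientation: [[-0.996, -0.091, 0.001], [-0.091, 0.996, 0.0], [-0.001, 0.0, -1.0]]
ft_force: [1.2, 0.6, 0.2]
finger_gap: 0.0855
turn [0.     0.0005 0.0001] shift [-0.1743 -0.6292  0.0755] dist 0.394 t 1.35 gap 0.0855 f [1.2 0.6 0.2]
```

```bash
python3 -m jog '[[0,0,0,-0.1743,-0.6292,0.0755,-1],[0,0,0,-0.1743,-0.6292,0.0755,-1],[0,0,0,-0.1743,-0.6292,0.0755,-1],[0,0,0,-0.1743,-0.6292,0.0755,-1],[0,0,0,-0.1743,-0.6292,0.0755,-1],[0,0,0,-0.1743,-0.6292,0.0755,-1],[0,0,0,-0.1743,-0.6292,0.0755,-1],[0,0,0,-0.1743,-0.6292,0.0755,-1]]'; python3 - <<'E'
from h import *
go(.5065,-.32,.209,5.2)
c=cam("wrist","w1"); m=masks(c)
for b in blobs(m["brass"],300): print(b.mean(0),rect(world(c,b,.05)))
E
```

```text
time: 2.35
position: [0.5063, -0.3187, 0.3288]
orientation: [[-0.996, -0.089, -0.001], [-0.089, 0.996, 0.001], [0.001, 0.001, -1.0]]
ft_force: [-0.5, 0.3, -0.7]
finger_gap: 0.0854
turn [ 0.0004 -0.0004 -0.0004] shift [-0.0004 -0.0024  0.1997] dist 0.12 t 2.35 gap 0.0854 f [-0.5  0.3 -0.7]
[162.24431818 243.57954545] (array([ 0.5178, -0.4205,  0.0649,  0.0117]), 44.1)
[317.84393064 233.89017341] (array([ 0.5057, -0.3201,  0.0986,  0.0175]), 5.4)
[427.70899471  28.76190476] (array([ 0.3766, -0.2685,  0.06  ,  0.0118]), 57.2)
```

View pics/w1.png

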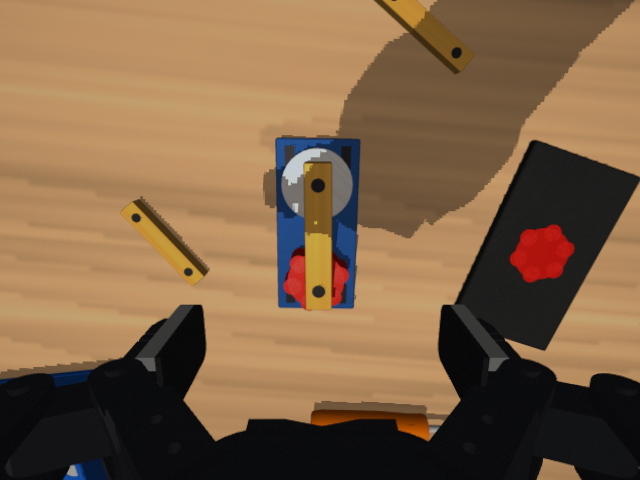

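The wrist view agrees: the bar is centred at (318,234), the pulley is at the top (near) end, and the spider at (317,280). I'll descend and grip.

```bash
python3 -m jog '[[0,0,0,0,-0.0024,0.08,-1],[0,0,0,0,-0.0024,0.15,-1],[0,0,0,0,-0.0024,0.1997,-1],[0,0,0,0,-0.0024,0.1997,-1],[0,0,0,0,-0.0024,0.1997,0.3],[0,0,0,0,-0.0024,0.1997,1],[0,0,0,0,-0.0024,0.1997,1],[0,0,0,0,-0.0024,0.1997,1]]' 30;python3 -m jog '[[0,0,0,0,0,0,1],[0,0,0,0,0,0,1],[0,0,0,0,0,0,1]]'; python3 -c "
from h import *
go(.5065,-.32,.30,5.2);c=cam('side','s1')"
```

```text
time: 3.4
position: [0.5066, -0.3197, 0.2107]
orientation: [[-0.996, -0.091, 0.001], [-0.091, 0.996, -0.001], [-0.001, -0.001, -1.0]]
ft_force: [-0.2, -1.0, 2.1]
finger_gap: 0.0175
time: 3.78
position: [0.5066, -0.3197, 0.2107]
orientation: [[-0.996, -0.091, 0.001], [-0.091, 0.996, -0.001], [-0.001, -0.001, -1.0]]
ft_force: [-0.4, 0.8, 5.7]
finger_gap: 0.0171
turn [-0.0003  0.0003  0.    ] shift [ 1.000e-04 -6.000e-04 -1.488e-01] dist 0.089 t 3.77 gap 0.0171 f [-0.4  0.8  5.7]
```

View pics/s1.png

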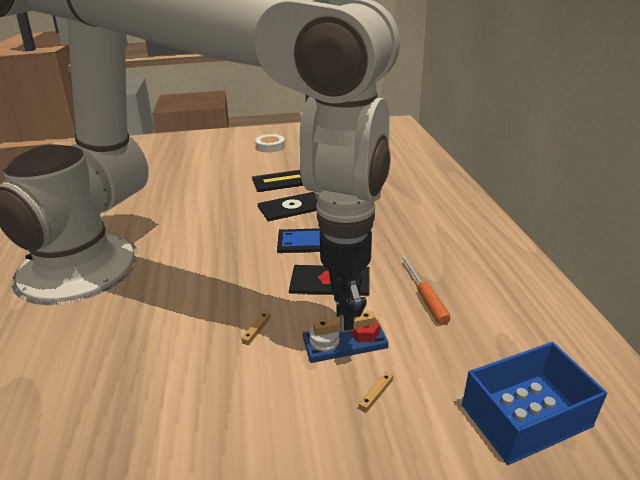

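```bash
python3 -m jog '[[0,0,0,0,0,-0.02,1],[0,0,0,0,0,-0.05,1],[0,0,0,0,0,-0.1,1],[0,0,0,0,0,-0.15,1],[0,0,0,0,0,-0.15,1]]' 50; python3 - <<'E'
from h import *
go(.464,.319,.30,7.5)
c=cam("wrist","w2"); m=masks(c)
b=max(blobs(m["brass"],300),key=len); print(rect(world(c,b,.05+.09)))
cam("side","s2")
E
```

```text
time: 4.45
position: [0.5069, -0.3198, 0.3032]
orientation: [[-0.996, -0.091, 0.004], [-0.091, 0.996, -0.003], [-0.004, -0.003, -1.0]]
ft_force: [0.2, 0.1, -1.6]
finger_gap: 0.0164
turn [-0.001   0.0012 -0.0127] shift [-0.0254  1.0667  0.0023] dist 0.64 t 4.45 gap 0.0164 f [ 0.2  0.1 -1.6]
(array([ 0.5047, -0.3195,  0.0956,  0.0178]), 5.2)
```

View pics/s2.png

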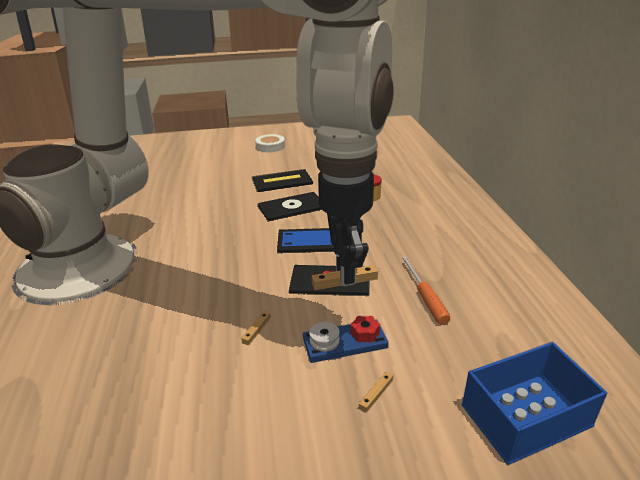

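View pics/w2.png

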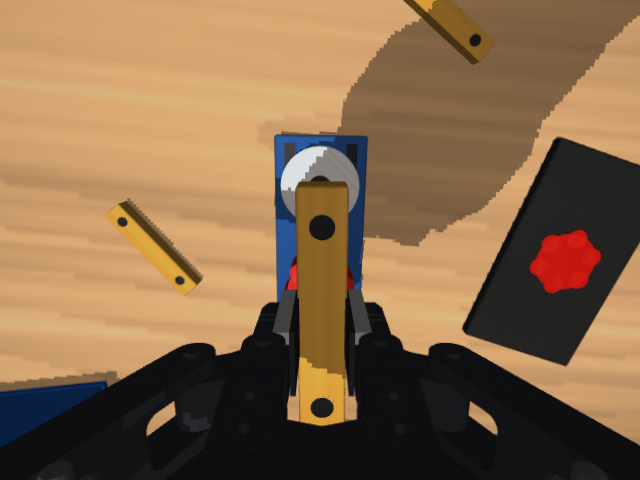

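```bash
python3 -m jog '[[-0.001,0.0012,-0.0127,-0.003,0.08,0.002,1],[-0.001,0.0012,-0.0127,-0.02,0.85,0.002,1],[-0.001,0.0012,-0.0127,-0.02,0.85,0.002,1],[-0.001,0.0012,-0.0127,-0.02,0.85,0.002,1],[-0.001,0.0012,-0.0127,-0.02,0.85,0.002,1],[-0.001,0.0012,-0.0127,-0.02,0.85,0.002,1],[-0.001,0.0012,-0.0127,-0.02,0.85,0.002,1],[-0.001,0.0012,-0.0127,-0.02,0.85,0.002,1]]'; python3 -c "
from h import *
go(.4645,.319,.26,7.5)"
```

```text
time: 5.55
position: [0.4729, 0.1668, 0.2974]
orientation: [[-0.991, -0.13, -0.006], [-0.13, 0.991, 0.002], [0.005, 0.003, -1.0]]
ft_force: [1.8, -0.2, -1.4]
finger_gap: 0.0164
turn [ 0.0009 -0.0017 -0.    ] shift [-0.0195  0.2531  0.0629] dist 0.157 t 5.55 gap 0.0164 f [ 1.8 -0.2 -1.4]
```

```bash
python3 -m jog '[[0,0,0,-0.01,0.08,0.03,1],[0,0,0,-0.019,0.17,0.055,1],[0,0,0,-0.019,0.22,0.06,1],[0,0,0,-0.0195,0.24,0.0629,1],[0,0,0,-0.0195,0.24,0.0629,1],[0,0,0,-0.0195,0.24,0.0629,1]]'; python3 - <<'E'
from h import *
go(.4645,.319,.187,7.5)
c=cam("wrist","w3"); m=masks(c)
b=max(blobs(m["brass"],300),key=len); print(rect(world(c,b,robot.sense()["position"][2]-.1607)))
E
```

```text
time: 6.3
position: [0.4666, 0.3084, 0.2613]
orientation: [[-0.992, -0.129, -0.004], [-0.129, 0.992, 0.002], [0.004, 0.003, -1.0]]
ft_force: [0.4, 0.8, -3.6]
finger_gap: 0.0167
turn [ 0.0009 -0.0012 -0.0003] shift [0.0008 0.0177 0.1239] dist 0.075 t 6.3 gap 0.0167 f [ 0.4  0.8 -3.6]
(array([0.4582, 0.3099, 0.1001, 0.02  ]), 7.4)
```

View pics/w3.png

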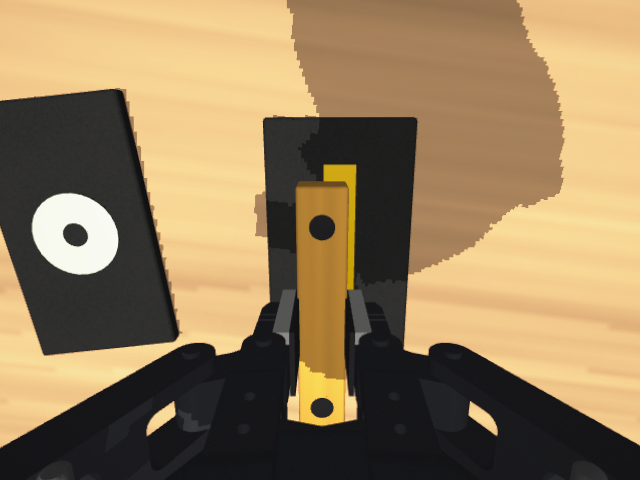

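```bash
python3 -m jog '[[0.0009,-0.0012,0,0.0004,0.0177,0.03,1],[0.0009,-0.0012,0,0.0004,0.0177,0.08,1],[0.0009,-0.0012,0,0.0004,0.0177,0.105,1],[0.0009,-0.0012,0,0.0004,0.0177,0.116,1],[0.0009,-0.0012,0,0.0004,0.0177,0.12,1],[0.0009,-0.0012,0,0.0004,0.0177,0.12,1]]'; python3 - <<'E'
from h import *
go(.4645,.319,.187,7.5)
cam("side","s3")
E
```

```text
time: 7.1
position: [0.4647, 0.3202, 0.19]
orientation: [[-0.991, -0.13, 0.001], [-0.13, 0.991, 0.001], [-0.001, 0.001, -1.0]]
ft_force: [-0.3, 0.6, -1.8]
finger_gap: 0.0165
turn [ 0.0003  0.0003 -0.0001] shift [ 0.0007 -0.0019  0.005 ] dist 0.003 t 7.1 gap 0.0165 f [-0.3  0.6 -1.8]
```

View pics/s3.png

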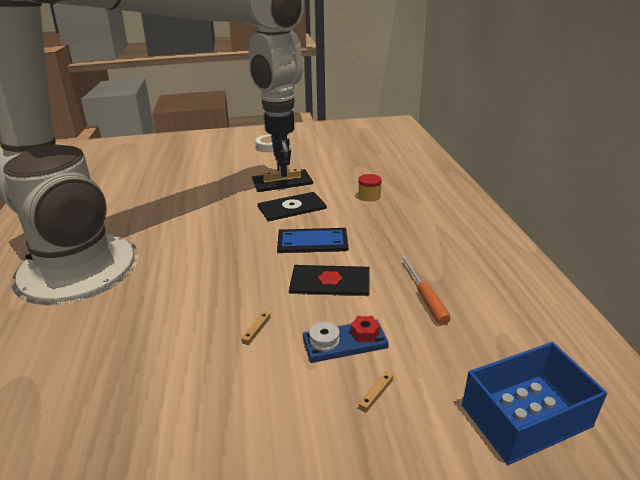

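Lower until the load changes, then release. I'll measure the pulley and spider on the clear stack at the same time.

```bash
python3 -m jog '[[0,0,0,0,-0.001,0.003,1],[0,0,0,0,-0.001,0.005,1],[0,0,0,0,-0.001,0.005,1]]'; python3 - <<'E'
from h import *
go(.4645,.319,.187,7.5)
for n in ["scene","side"]:
    c=cam(n,n+"4");hsv=cv2.cvtColor(c["color"],cv2.COLOR_BGR2HSV)
    H,S,V=[hsv[...,i].astype(int) for i in range(3)]
    for nm,mm in [("red",((H<6)|(H>174))&(S>150)&(V>70)),("white",(S<75)&(V>90)),("blue",(H>105)&(H<125)&(S>120)&(V>50))]:
        for b in blobs((mm*255).astype(np.uint8)):
            for z in (.014,.034):
                r,a=rect(world(c,b,z))
                if abs(r[1]+.32)<.04 and .4<r[0]<.6:print(n,nm,b.mean(0).round(),z,r,a)
E
```

```text
time: 7.52
position: [0.4647, 0.3195, 0.1868]
orientation: [[-0.991, -0.13, 0.001], [-0.13, 0.991, 0.001], [-0.001, 0.001, -1.0]]
ft_force: [-1.0, -0.9, 1.1]
finger_gap: 0.0163
turn [ 0.0002  0.0002 -0.    ] shift [ 0.0005 -0.0007 -0.0003] dist 0.001 t 7.53 gap 0.0163 f [-1.  -0.9  1.1]
scene red [171. 260.] 0.014 [ 0.5303 -0.3241  0.0473  0.0427] -71.2
scene red [171. 260.] 0.034 [ 0.5412 -0.3192  0.0463  0.0418] -71.2
scene white [169. 231.] 0.014 [ 0.4609 -0.3306  0.0514  0.0482] -46.1
scene white [169. 231.] 0.034 [ 0.4732 -0.3256  0.0504  0.0472] -46.1
scene blue [174. 256.] 0.014 [ 0.5077 -0.3207  0.1287  0.058 ] 3.3
scene blue [174. 256.] 0.034 [ 0.519  -0.3159  0.126   0.0568] 3.3
side red [365. 328.] 0.014 [ 0.5445 -0.3085  0.0627  0.0473] 78.1
side red [365. 328.] 0.034 [ 0.5388 -0.3303  0.0605  0.0457] 78.1
side white [324. 336.] 0.014 [ 0.4721 -0.3131  0.0674  0.0531] 79.3
side white [324. 336.] 0.034 [ 0.4689 -0.3348  0.065   0.0513] 79.3
side blue [343. 344.] 0.014 [ 0.5061 -0.3298  0.1292  0.069 ] 4.3
side blue [343. 344.] 0.034 [ 0.5018 -0.3509  0.1248  0.0666] 4.3
```

```bash
python3 -m jog '[[0,0,0,0,0,0,0.55],[0,0,0,0,0,0,0.3],[0,0,0,0,0,0,0.1],[0,0,0,0,0,0,0.1],[0,0,0,0,0,-0.03,0],[0,0,0,0,0,-0.08,-0.5],[0,0,0,0,0,-0.16,-1],[0,0,0,0,0,-0.2,-1]]' 20; python3 - <<'E'
from h import *
c=cam("wrist","w4");hsv=cv2.cvtColor(c["color"],cv2.COLOR_BGR2HSV)
m=masks(c)
b=max(blobs(m["brass"],300),key=len); print(rect(world(c,b,.026)))
b=max(blobs(m["black"][:300],300),key=len)
go(.4735,-.325,.30,4)
E
```

```text
time: 8.62
position: [0.4647, 0.3195, 0.3107]
orientation: [[-0.991, -0.13, 0.004], [-0.13, 0.991, 0.003], [-0.004, 0.002, -1.0]]
ft_force: [0.5, -0.5, -0.2]
finger_gap: 0.0854
(array([0.4629, 0.3203, 0.1015, 0.0181]), 7.6)
turn [0.0012 0.002  0.0194] shift [ 0.1262 -1.0672  0.0171] dist 0.645 t 8.68 gap 0.0855 f [0.3 0.1 2.7]
```

View pics/w4.png

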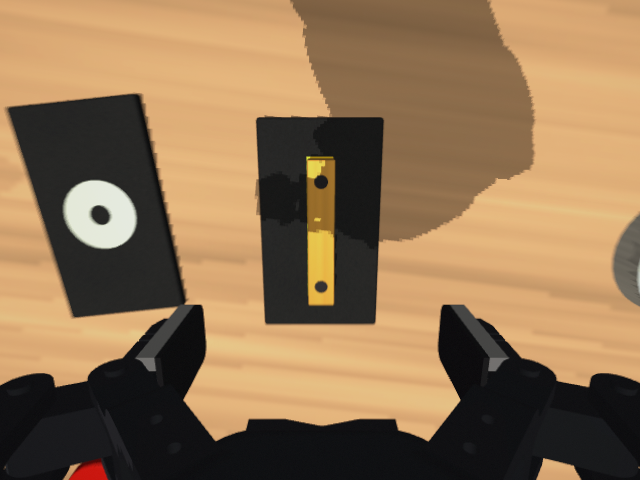

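View pics/scene4.png

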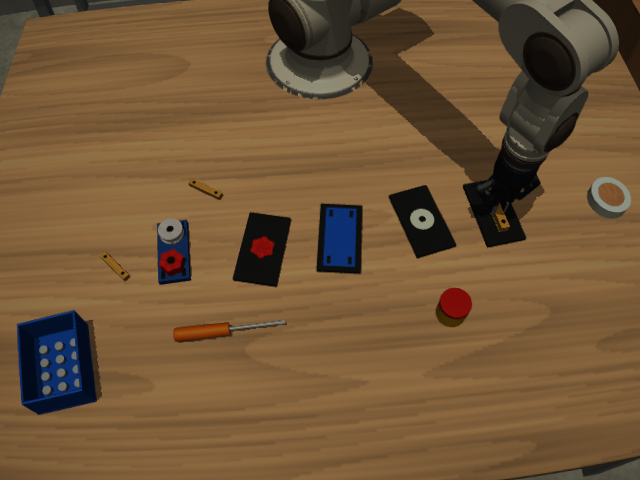

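Bar sits on its strip (320,230), within about 2 mm and 0.1° of the pad centre. Next I'll go back above the stack.

```bash
python3 -m jog '[[0.0012,0.002,0.0194,0.1,-0.9,-0.03,-1],[0.0012,0.002,0.0194,0.1,-0.9,-0.03,-1],[0.0012,0.002,0.0194,0.1,-0.9,-0.03,-1],[0.0012,0.002,0.0194,0.1,-0.9,-0.03,-1],[0.0012,0.002,0.0194,0.1,-0.9,-0.03,-1],[0.0012,0.002,0.0194,0.1,-0.9,-0.03,-1],[0.0012,0.002,0.0194,0.1,-0.9,-0.03,-1],[0.0012,0.002,0.0194,0.1,-0.9,-0.03,-1]]'; python3 -c "
from h import *
go(.4735,-.325,.33,4)"
```

```text
time: 9.68
position: [0.4742, -0.1823, 0.3238]
orientation: [[-0.998, -0.07, -0.004], [-0.07, 0.998, -0.004], [0.005, -0.004, -1.0]]
ft_force: [1.0, 0.1, 0.4]
finger_gap: 0.0856
turn [-0.0013 -0.0015 -0.    ] shift [ 0.0178 -0.2372 -0.0093] dist 0.143 t 9.68 gap 0.0856 f [1.  0.1 0.4]
```

```bash
python3 -m jog '[[-0.0013,-0.0015,0,0.0178,-0.225,-0.009,-1],[-0.0013,-0.0015,0,0.0178,-0.225,-0.009,-1],[-0.0013,-0.0015,0,0.0178,-0.225,-0.009,-1],[-0.0013,-0.0015,0,0.0178,-0.225,-0.009,-1],[-0.0013,-0.0015,0,0.0178,-0.225,-0.009,-1]]'; python3 - <<'E'
from h import *
c=cam("wrist","w5");hsv=cv2.cvtColor(c["color"],cv2.COLOR_BGR2HSV)
H,S,V=[hsv[...,i].astype(int) for i in range(3)]
for nm,mm in [("red",((H<6)|(H>174))&(S>150)&(V>70)),("white",(S<75)&(V>90)),("blue",(H>105)&(H<125)&(S>120)&(V>50))]:
    for b in blobs((mm*255).astype(np.uint8),300):
        for z in (.014,.034):
                r,a=rect(world(c,b,z));print(nm,b.mean(0).round(),z,r,a)
go(.4735,-.325,.33,4)
E
```

```text
time: 10.3
position: [0.4736, -0.3144, 0.329]
orientation: [[-0.997, -0.071, -0.001], [-0.071, 0.997, 0.001], [0.001, 0.001, -1.0]]
ft_force: [0.1, -0.2, 0.1]
finger_gap: 0.0856
red [307. 320.] 0.014 [ 0.5497 -0.3191  0.0509  0.0464] -71.1
red [307. 320.] 0.034 [ 0.5396 -0.319   0.0474  0.0431] -71.1
red [527. 289.] 0.014 [ 0.5107 -0.1514  0.0465  0.0432] -74.1
red [527. 289.] 0.034 [ 0.5033 -0.1632  0.0432  0.0401] -74.1
white [306. 229.] 0.014 [ 0.4756 -0.3247  0.0535  0.0508] 4.0
white [306. 229.] 0.034 [ 0.4708 -0.3243  0.0498  0.0472] 4.0
blue [ 87. 471.] 0.014 [ 0.7071 -0.5059  0.0332  0.0218] -79.2
blue [ 87. 471.] 0.034 [ 0.6859 -0.4927  0.0309  0.0203] -79.2
blue [307. 271.] 0.014 [ 0.5058 -0.3214  0.1273  0.0588] 4.1
blue [307. 271.] 0.034 [ 0.4988 -0.3212  0.1183  0.0546] 4.1
turn [ 0.0002 -0.0004  0.0005] shift [ 0.0016 -0.0178 -0.0017] dist 0.011 t 10.35 gap 0.0854 f [0.4 0.2 0. ]
```

View pics/w5.png

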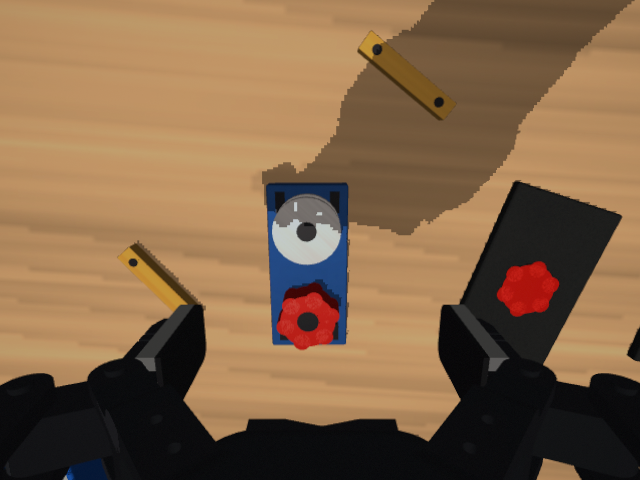

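```bash
python3 -c "
from h import *
go(.472,-.3248,.188,4)"
```

```text
turn [ 0.0002 -0.0004  0.0005] shift [ 0.0038 -0.0175  0.235 ] dist 0.141 t 10.35 gap 0.0854 f [0.4 0.2 0. ]
```

```bash
python3 -m jog '[[0,0,0,0.0038,-0.0175,0.08,-1],[0,0,0,0.0038,-0.0175,0.16,-1],[0,0,0,0.0038,-0.0175,0.21,-1],[0,0,0,0.0038,-0.0175,0.235,-1],[0,0,0,0.0038,-0.0175,0.235,-1],[0,0,0,0.0038,-0.0175,0.235,-0.5],[0,0,0,0.0038,-0.0175,0.235,0.1],[0,0,0,0.0038,-0.0175,0.235,0.4]]' 30;python3 -m jog '[[0,0,0,0,0,0,1],[0,0,0,0,0,0,1],[0,0,0,0,0,0,1]]' 40; python3 -c "
from h import *
go(.472,-.3248,.188,4);c=cam('side','s5')"
```

```text
time: 11.35
position: [0.4721, -0.3264, 0.1893]
orientation: [[-0.998, -0.07, 0.0], [-0.07, 0.998, -0.001], [-0.0, -0.001, -1.0]]
ft_force: [-1.3, 1.8, 5.6]
finger_gap: 0.0462
time: 11.72
position: [0.4721, -0.3264, 0.1894]
orientation: [[-0.998, -0.07, 0.001], [-0.07, 0.998, -0.001], [-0.001, -0.001, -1.0]]
ft_force: [-0.8, 1.6, 6.1]
finger_gap: 0.046
turn [-0.0002  0.0002  0.    ] shift [-0.0001  0.0027  0.0023] dist 0.002 t 11.72 gap 0.046 f [-0.8  1.6  6.1]
```

View pics/s5.png

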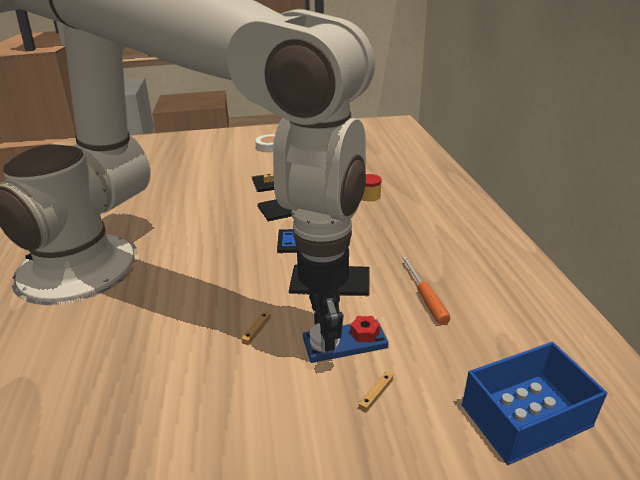

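```bash
python3 -m jog '[[0,0,0,0,0,-0.02,1],[0,0,0,0,0,-0.05,1],[0,0,0,0,0,-0.1,1],[0,0,0,0,0,-0.15,1],[0,0,0,0,0,-0.15,1]]' 40; python3 - <<'E'
from h import *
go(.473,.1677,.28,4)
cam("side","s6");cam("wrist","w6")
E
```

```text
time: 12.4
position: [0.4724, -0.3266, 0.2815]
orientation: [[-0.998, -0.07, 0.003], [-0.07, 0.998, -0.003], [-0.003, -0.003, -1.0]]
ft_force: [0.1, -0.2, -1.1]
finger_gap: 0.046
turn [-0.0009  0.0009  0.    ] shift [-5.850e-02  8.218e-01  3.000e-04] dist 0.494 t 12.4 gap 0.046 f [ 0.1 -0.2 -1.1]
```

View pics/s6.png

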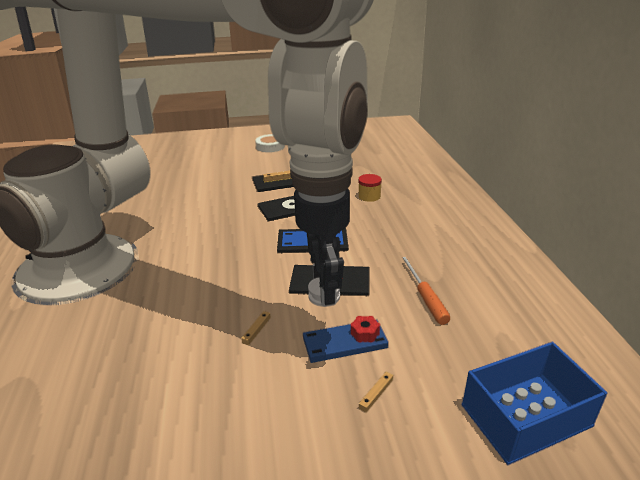

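View pics/w6.png

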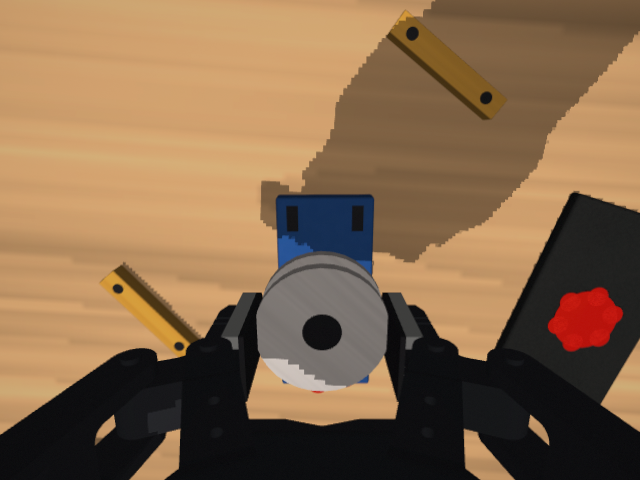

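The pulley hangs level in the jaws, bore at (322,333).

```bash
python3 -m jog '[[-0.0009,0.0009,0,-0.008,0.08,0,1],[-0.0009,0.0009,0,-0.05,0.8,-0.01,1],[-0.0009,0.0009,0,-0.05,0.8,-0.01,1],[-0.0009,0.0009,0,-0.05,0.8,-0.01,1],[-0.0009,0.0009,0,-0.05,0.8,-0.01,1],[-0.0009,0.0009,0,-0.05,0.8,-0.01,1],[-0.0009,0.0009,0,-0.05,0.8,-0.01,1],[-0.0009,0.0009,0,-0.05,0.8,-0.01,1]]'; python3 - <<'E'
from h import *
go(.473,.1677,.25,4)
c=cam("wrist","w7")
print("bore",world(c,[(322,333)],robot.sense()["position"][2]-.1554))
E
```

```text
time: 13.5
position: [0.4676, 0.1567, 0.283]
orientation: [[-0.998, -0.07, -0.006], [-0.07, 0.998, 0.003], [0.005, 0.003, -1.0]]
ft_force: [1.7, 0.2, -0.9]
finger_gap: 0.0457
turn [ 0.001  -0.0017  0.0001] shift [-0.0106  0.0174  0.055 ] dist 0.035 t 13.5 gap 0.0457 f [ 1.7  0.2 -0.9]
bore [[0.46677958 0.15822182 0.12749307]]
```

View pics/w7.png

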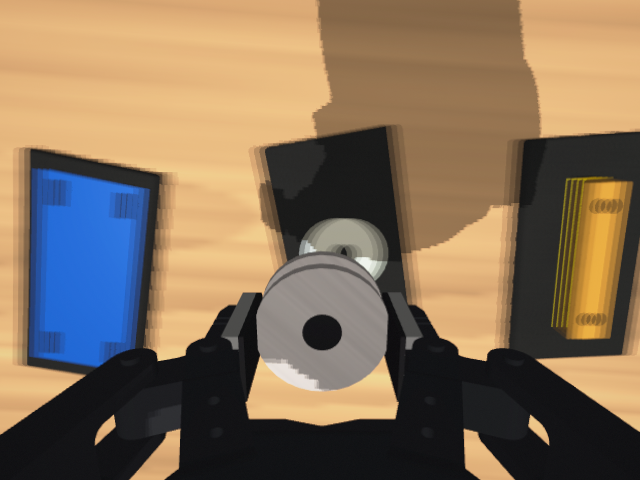

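```bash
python3 -m jog '[[0,0,0,-0.0106,0.017,0.02,1],[0,0,0,-0.0106,0.017,0.055,1],[0,0,0,-0.0106,0.017,0.08,1],[0,0,0,-0.0106,0.017,0.1,1],[0,0,0,-0.0106,0.017,0.1,1]]'; python3 - <<'E'
from h import *
go(.473,.1672,.186,4)
E
```

```text
time: 14.18
position: [0.4735, 0.1649, 0.2228]
orientation: [[-0.998, -0.069, -0.006], [-0.069, 0.998, 0.002], [0.006, 0.003, -1.0]]
ft_force: [-0.4, -0.2, -0.2]
finger_gap: 0.0456
turn [ 0.0009 -0.0019 -0.0003] shift [0.0002 0.0038 0.0614] dist 0.037 t 14.18 gap 0.0456 f [-0.4 -0.2 -0.2]
```

```bash
python3 -m jog '[[0.0009,-0.0019,0,0,0.0038,0.02,1],[0.0009,-0.0019,0,0,0.0038,0.045,1],[0.0009,-0.0019,0,0,0.0038,0.055,1],[0.0009,-0.0019,0,0,0.0038,0.058,1],[0.0009,-0.0019,0,0,0.0038,0.06,1],[0.0009,-0.0019,0,0,0.0038,0.06,1]]'; python3 - <<'E'
from h import *
go(.473,.1672,.1854,4)
cam("side","s8")
E
```

```text
time: 14.92
position: [0.4735, 0.1679, 0.1882]
orientation: [[-0.998, -0.07, 0.002], [-0.07, 0.998, 0.001], [-0.002, 0.001, -1.0]]
ft_force: [0.5, -1.0, -0.9]
finger_gap: 0.0462
turn [0.0002 0.0007 0.    ] shift [ 0.0009 -0.0011  0.0046] dist 0.003 t 14.93 gap 0.0462 f [ 0.5 -1.  -0.9]
```

View pics/s8.png

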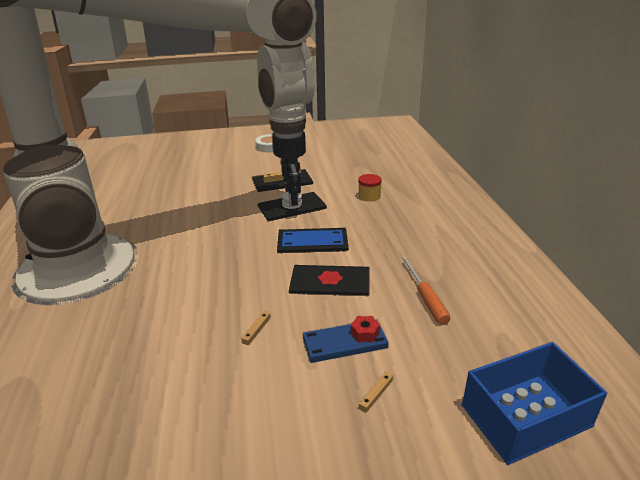

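```bash
python3 -m jog '[[0,0.0005,0,0,-0.001,0.003,1],[0,0.0005,0,0,-0.001,0.0045,1],[0,0.0005,0,0,-0.001,0.0045,1],[0,0.0005,0,0,-0.001,0.0045,1]]'; python3 - <<'E'
from h import *
go(.473,.1672,.1854,4)
E
```

```text
time: 15.48
position: [0.4734, 0.1673, 0.1854]
orientation: [[-0.998, -0.07, 0.0], [-0.07, 0.998, 0.0], [-0.0, 0.0, -1.0]]
ft_force: [-1.2, -1.8, 3.1]
finger_gap: 0.0458
turn [0.0001 0.0001 0.    ] shift [ 0.0007 -0.0001  0.    ] dist 0.0 t 15.47 gap 0.0458 f [-1.2 -1.8  3.1]
```

```bash
python3 -m jog '[[0,0,0,0,0,0,-0.15],[0,0,0,0,0,0,-0.35],[0,0,0,0,0,0,-0.6],[0,0,0,0,0,0,-0.8],[0,0,0,0,0,-0.03,-0.9],[0,0,0,0,0,-0.08,-1],[0,0,0,0,0,-0.16,-1],[0,0,0,0,0,-0.22,-1]]' 20; python3 - <<'E'
from h import *
c=cam("wrist","w9")
go(.54,-.319,.33,4)
for n in ["scene","side"]:
    c=cam(n);hsv=cv2.cvtColor(c["color"],cv2.COLOR_BGR2HSV)
    H,S,V=[hsv[...,i].astype(int) for i in range(3)]
    for nm,mm in [("red",((H<6)|(H>174))&(S>150)&(V>70)),("blue",(H>105)&(H<125)&(S>120)&(V>50))]:
        for b in blobs((mm*255).astype(np.uint8)):
            for z in (.014,.034):
                r,a=rect(world(c,b,z))
                if abs(r[1]+.32)<.04 and .4<r[0]<.6:print(n,nm,b.mean(0).round(),z,r,a)
E
```

```text
time: 16.48
position: [0.4733, 0.1672, 0.3206]
orientation: [[-0.998, -0.07, 0.002], [-0.07, 0.998, 0.001], [-0.003, 0.001, -1.0]]
ft_force: [0.2, 0.1, -1.1]
finger_gap: 0.0851
turn [0.0008 0.0025 0.    ] shift [-0.0537 -0.8162 -0.0098] dist 0.491 t 16.52 gap 0.0855 f [-1.4 -0.1  4.2]
scene red [170. 260.] 0.014 [ 0.5303 -0.3241  0.0473  0.0427] -71.2
scene red [170. 260.] 0.034 [ 0.5412 -0.3192  0.0463  0.0418] -71.2
scene blue [173. 256.] 0.014 [ 0.5076 -0.3207  0.1286  0.0581] 3.3
scene blue [173. 256.] 0.034 [ 0.519  -0.3159  0.126   0.0569] 3.3
side red [365. 328.] 0.014 [ 0.5445 -0.3085  0.0627  0.0473] 78.1
side red [365. 328.] 0.034 [ 0.5388 -0.3303  0.0605  0.0457] 78.1
side blue [347. 343.] 0.014 [ 0.5061 -0.3297  0.1292  0.0692] 4.3
side blue [347. 343.] 0.034 [ 0.5018 -0.3508  0.1248  0.0668] 4.3
```

View pics/w9.png

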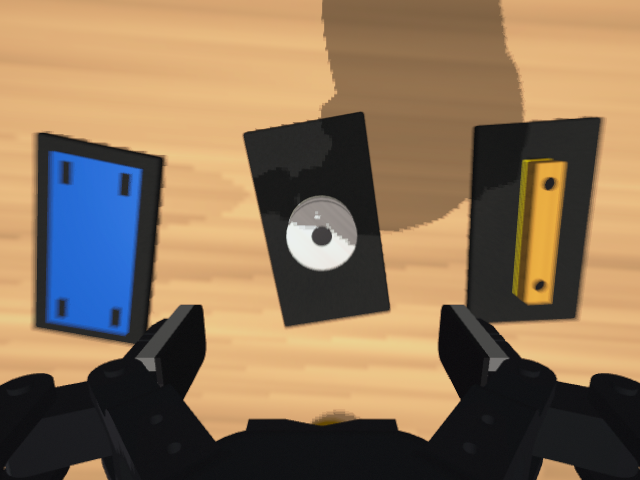

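Pulley centred on its pad at (321,236). Now the spider.

```bash
python3 -m jog '[[0.0008,0.0025,0,-0.0537,-0.8,-0.01,-1],[0.0008,0.0025,0,-0.0537,-0.8,-0.01,-1],[0.0008,0.0025,0,-0.0537,-0.8,-0.01,-1],[0.0008,0.0025,0,-0.0537,-0.8,-0.01,-1],[0.0008,0.0025,0,-0.0537,-0.8,-0.01,-1],[0.0008,0.0025,0,-0.0537,-0.8,-0.01,-1],[0.0008,0.0025,0,-0.0537,-0.8,-0.01,-1],[0.0008,0.0025,0,-0.0537,-0.8,-0.01,-1]]'; python3 -m jog '[[0,0,0,0,0,0,-1]]'; python3 - <<'E'
from h import *
c=cam("wrist","w10");hsv=cv2.cvtColor(c["color"],cv2.COLOR_BGR2HSV)
H,S,V=[hsv[...,i].astype(int) for i in range(3)]
for b in blobs(((((H<6)|(H>174))&(S>150)&(V>70))*255).astype(np.uint8),300):
    print(b.mean(0).round(),rect(world(c,b,.034)))
go(.5405,-.319,.188,4)
E
```

```text
time: 17.62
position: [0.5386, -0.312, 0.322]
orientation: [[-0.998, -0.068, -0.009], [-0.068, 0.998, -0.002], [0.009, -0.001, -1.0]]
ft_force: [0.7, -0.1, 0.1]
finger_gap: 0.0851
time: 17.75
position: [0.5386, -0.3121, 0.3213]
orientation: [[-0.998, -0.066, -0.01], [-0.066, 0.998, -0.002], [0.01, -0.001, -1.0]]
ft_force: [-0.8, 0.7, -0.2]
finger_gap: 0.0855
[311. 242.] (array([ 0.5401, -0.3186,  0.0467,  0.0431]), -71.0)
[550. 211.] (array([ 0.5088, -0.1625,  0.0445,  0.0402]), -74.0)
turn [-0.0002 -0.003  -0.0007] shift [-0.0042 -0.0142  0.2227] dist 0.134 t 17.8 gap 0.0854 f [0.8 0.6 0.8]
```

```bash
python3 -m jog '[[0,-0.0025,0,-0.0042,-0.0142,0.08,-1],[0,-0.0025,0,-0.0042,-0.0142,0.16,-1],[0,-0.0025,0,-0.0042,-0.0142,0.2,-1],[0,-0.0025,0,-0.0042,-0.0142,0.222,-1],[0,-0.0025,0,-0.0042,-0.0142,0.222,-1],[0,-0.0025,0,-0.0042,-0.0142,0.222,-0.5],[0,-0.0025,0,-0.0042,-0.0142,0.222,0.1],[0,-0.0025,0,-0.0042,-0.0142,0.222,0.4]]' 25;python3 -m jog '[[0,0,0,0,0,0,1],[0,0,0,0,0,0,1],[0,0,0,0,0,0,1]]' 30; python3 -c "
from h import *
go(.5405,-.319,.188,4);c=cam('side','s11')"
```

```text
time: 18.8
position: [0.5414, -0.3182, 0.1912]
orientation: [[-0.998, -0.07, 0.002], [-0.07, 0.998, -0.003], [-0.002, -0.003, -1.0]]
ft_force: [-1.8, 2.0, 6.6]
finger_gap: 0.0471
time: 19.18
position: [0.5414, -0.3182, 0.1912]
orientation: [[-0.998, -0.07, 0.002], [-0.07, 0.998, -0.003], [-0.002, -0.003, -1.0]]
ft_force: [-0.1, 1.4, 6.0]
finger_gap: 0.0468
turn [-0.0009  0.0006  0.    ] shift [ 0.0016 -0.0012  0.0054] dist 0.003 t 19.18 gap 0.0468 f [-0.1  1.4  6. ]
```

View pics/s11.png

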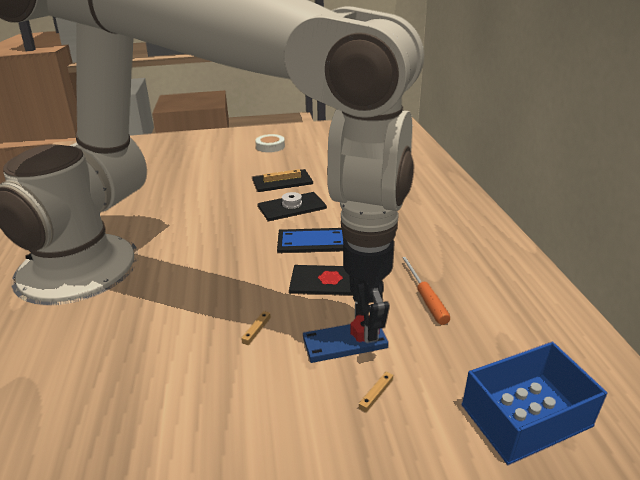

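```bash
python3 -m jog '[[0,0,0,0,0,-0.02,1],[0,0,0,0,0,-0.05,1],[0,0,0,0,0,-0.09,1],[0,0,0,0,0,-0.12,1],[0,0,0,0,0,-0.12,1]]' 35; python3 - <<'E'
from h import *
go(.5125,-.149,.26,4)
cam("side","s12");cam("wrist","w12")
E
```

```text
time: 19.85
position: [0.5415, -0.3181, 0.264]
orientation: [[-0.998, -0.07, 0.003], [-0.07, 0.998, -0.004], [-0.003, -0.004, -1.0]]
ft_force: [-0.4, 1.3, -1.2]
finger_gap: 0.0465
turn [-0.0012  0.0009  0.    ] shift [0.0285 0.2846 0.0054] dist 0.172 t 19.85 gap 0.0465 f [-0.4  1.3 -1.2]
```

View pics/s12.png

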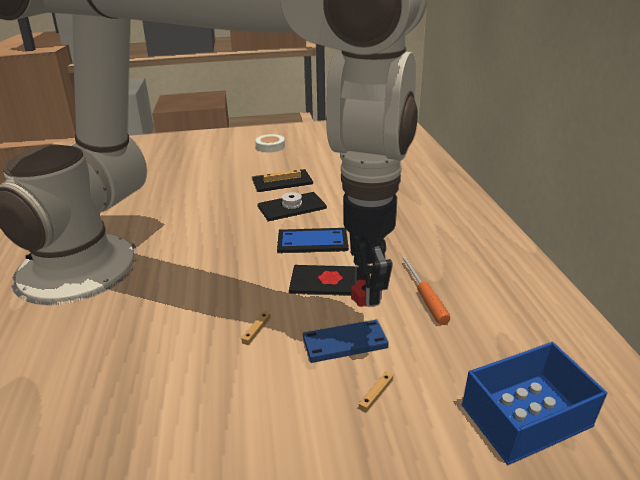

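View pics/w12.png

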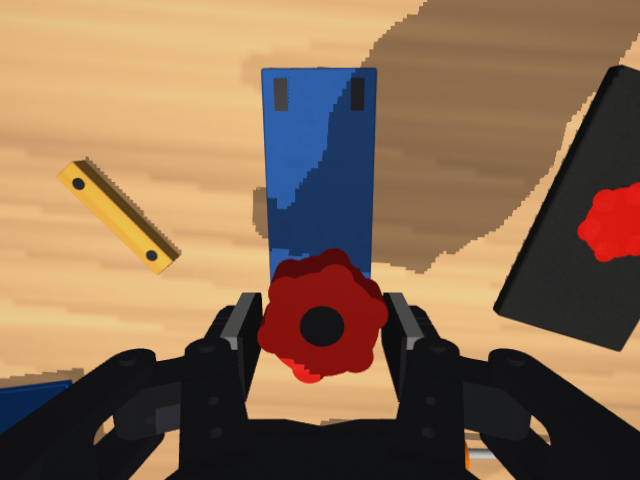

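```bash
python3 -m jog '[[-0.0012,0.0009,0,0.005,0.05,0,1],[-0.0012,0.0009,0,0.0275,0.15,0.005,1],[-0.0012,0.0009,0,0.0275,0.24,0.005,1],[-0.0012,0.0009,0,0.0275,0.277,0.005,1],[-0.0012,0.0009,0,0.0275,0.277,0.03,1],[-0.0012,0.0009,0,0.0275,0.277,0.06,1],[-0.0012,0.0009,0,0.0275,0.277,0.06,1]]'; python3 - <<'E'
from h import *
go(.5135,-.149,.1872,4)
c=cam("wrist","w13")
print("bore",world(c,[(322,326)],robot.sense()["position"][2]-.1572), robot.sense()["position"])
E
```

```text
time: 20.82
position: [0.5123, -0.154, 0.2226]
orientation: [[-0.998, -0.069, -0.007], [-0.069, 0.998, 0.003], [0.007, 0.003, -1.0]]
ft_force: [-0.4, -0.6, -0.1]
finger_gap: 0.0465
turn [ 0.001  -0.0022 -0.0004] shift [-0.003   0.008   0.0589] dist 0.036 t 20.82 gap 0.0465 f [-0.4 -0.6 -0.1]
bore [[ 0.50881791 -0.15265659  0.06664464]] [ 0.51263352 -0.15408395  0.22384464]
```

View pics/w13.png

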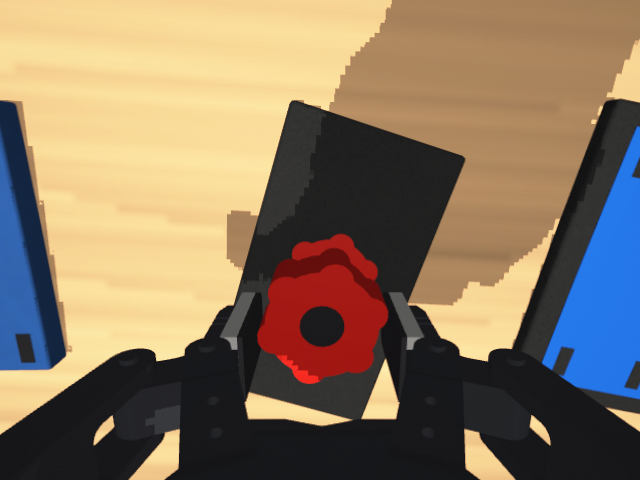

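```bash
python3 -m jog '[[0.001,-0.0022,0,-0.0045,0.007,0.015,1],[0.001,-0.0022,0,-0.0045,0.007,0.04,1],[0.001,-0.0022,0,-0.0045,0.007,0.05,1],[0.001,-0.0022,0,-0.0045,0.007,0.055,1],[0.001,-0.0022,0,-0.0045,0.007,0.055,1]]'; python3 - <<'E'
from h import *
go(.5145,-.149,.187,4)
E
```

```text
time: 21.5
position: [0.5153, -0.1489, 0.1923]
orientation: [[-0.998, -0.07, 0.004], [-0.07, 0.998, -0.001], [-0.004, -0.001, -1.0]]
ft_force: [-0.2, 0.6, -0.9]
finger_gap: 0.0467
turn [-0.0004  0.0013  0.    ] shift [ 0.0014 -0.0001  0.0089] dist 0.005 t 21.5 gap 0.0467 f [-0.2  0.6 -0.9]
```

```bash
python3 -m jog '[[0,0.001,0,0.001,0,0.004,1],[0,0.001,0,0.001,0,0.007,1],[0,0.001,0,0.001,0,0.0085,1],[0,0.001,0,0.001,0,0.0085,1]]'; python3 - <<'E'
from h import *
go(.5145,-.149,.187,4)
E
```

```text
time: 22.0
position: [0.5148, -0.1489, 0.1873]
orientation: [[-0.998, -0.07, 0.001], [-0.07, 0.998, -0.001], [-0.001, -0.001, -1.0]]
ft_force: [0.1, 0.6, -0.6]
finger_gap: 0.0463
turn [-0.0004  0.0004  0.    ] shift [ 0.0005 -0.0001  0.0006] dist 0.0 t 22.0 gap 0.0463 f [ 0.1  0.6 -0.6]
```

```bash
python3 -m jog '[[0,0,0,0,0,0.0015,1],[0,0,0,0,0,0.0015,1],[0,0,0,0,0,0.0015,1]]'; python3 - <<'E'
from h import *
go(.5145,-.149,.187,4)
E
```

```text
time: 22.38
position: [0.5148, -0.1489, 0.1873]
orientation: [[-0.998, -0.07, 0.002], [-0.07, 0.998, -0.001], [-0.002, -0.002, -1.0]]
ft_force: [-3.2, 1.1, 6.6]
finger_gap: 0.0467
turn [-0.0005  0.0005  0.    ] shift [ 0.0005 -0.0001  0.0005] dist 0.0 t 22.38 gap 0.0467 f [-3.2  1.1  6.6]
```

Contact. Release.

```bash
python3 -m jog '[[0,0,0,0,0,0,-0.15],[0,0,0,0,0,0,-0.35],[0,0,0,0,0,0,-0.6],[0,0,0,0,0,0,-0.8],[0,0,0,0,0,-0.03,-0.9],[0,0,0,0,0,-0.08,-1],[0,0,0,0,0,-0.16,-1],[0,0,0,0,0,-0.22,-1]]' 20; python3 - <<'E'
from h import *
c=cam("wrist","w14");hsv=cv2.cvtColor(c["color"],cv2.COLOR_BGR2HSV)
H,S,V=[hsv[...,i].astype(int) for i in range(3)]
for b in blobs(((((H<6)|(H>174))&(S>150)&(V>70))*255).astype(np.uint8),300):
    print(b.mean(0).round(),rect(world(c,b,.03)))
go(.5065,-.3215,.33,4)
E
```

```text
time: 23.38
position: [0.5145, -0.1487, 0.3219]
orientation: [[-0.998, -0.07, 0.004], [-0.07, 0.998, -0.002], [-0.003, -0.002, -1.0]]
ft_force: [0.6, -0.5, -0.1]
finger_gap: 0.0853
[322. 230.] (array([ 0.5125, -0.148 ,  0.0535,  0.0445]), -10.6)
turn [-0.0013  0.0028  0.    ] shift [ 0.0341 -0.2861 -0.0048] dist 0.173 t 23.43 gap 0.0856 f [-0.7  0.3  4.6]
```

View pics/w14.png

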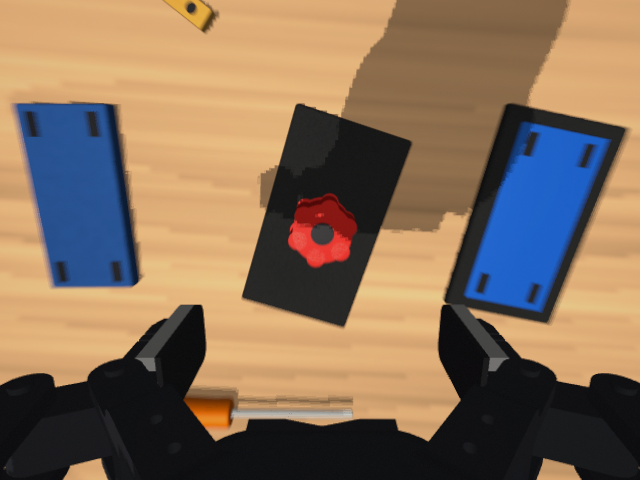

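The spider stands on its star, bore at (321,234). Now the plate.

```bash
python3 -m jog '[[-0.0007,0.0015,0,0.034,-0.275,-0.005,-1],[-0.0007,0.0015,0,0.034,-0.275,-0.005,-1],[-0.0007,0.0015,0,0.034,-0.275,-0.005,-1],[-0.0007,0.0015,0,0.034,-0.275,-0.005,-1],[-0.0007,0.0015,0,0.034,-0.275,-0.005,-1],[-0.0007,0.0015,0,0.034,-0.275,-0.005,-1]]'; python3 - <<'E'
from h import *
s=robot.sense()
c=cam("wrist","w15");hsv=cv2.cvtColor(c["color"],cv2.COLOR_BGR2HSV)
H,S,V=[hsv[...,i].astype(int) for i in range(3)]
for b in blobs((((H>105)&(H<125)&(S>120)&(V>40))*255).astype(np.uint8),1000):
    print(b.mean(0).round(),rect(world(c,b,.014)))
print("spider bore?",world(c,[(321,234)],.03))
go(.5062,-.3215,.178,4)
E
```

```text
time: 24.18
position: [0.506, -0.3138, 0.3221]
orientation: [[-0.997, -0.071, -0.003], [-0.071, 0.997, 0.001], [0.003, 0.001, -1.0]]
ft_force: [0.2, 0.2, 0.2]
finger_gap: 0.0857
[309. 224.] (array([ 0.5061, -0.3214,  0.1274,  0.0588]), 4.3)
spider bore? [[ 0.50404015 -0.31313876  0.03      ]]
turn [ 0.0002 -0.001   0.0005] shift [-2.000e-04 -1.310e-02  2.401e-01] dist 0.144 t 24.23 gap 0.0853 f [-0.2 -0.7 -0.1]
```

View pics/w15.png

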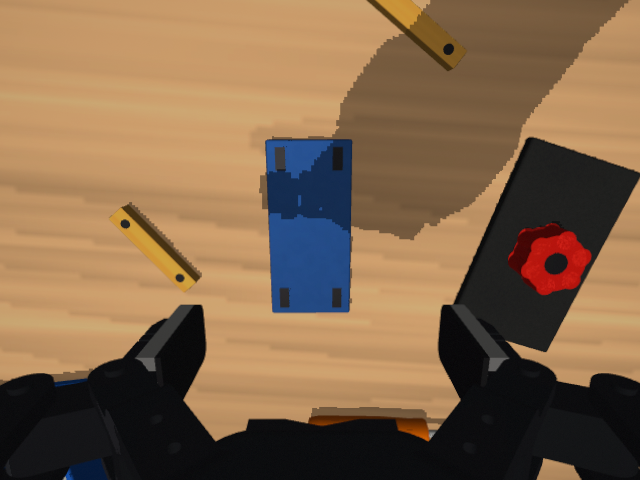

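```bash
python3 -m jog '[[0,-0.0008,0,0,-0.0131,0.08,-1],[0,-0.0008,0,0,-0.0131,0.16,-1],[0,-0.0008,0,0,-0.0131,0.21,-1],[0,-0.0008,0,0,-0.0131,0.24,-1],[0,-0.0008,0,0,-0.0131,0.25,-1],[0,-0.0008,0,0,-0.0131,0.25,-1]]'; python3 -c "
from h import *
go(.5062,-.3215,.17,4.2);c=cam('side','s16')"
```

```text
time: 24.98
position: [0.5061, -0.3225, 0.1724]
orientation: [[-0.998, -0.07, -0.0], [-0.07, 0.998, 0.0], [0.0, 0.0, -1.0]]
ft_force: [-0.4, 0.3, 0.8]
finger_gap: 0.0856
turn [ 0.0001 -0.0001 -0.001 ] shift [-0.0002  0.0016  0.0041] dist 0.003 t 24.98 gap 0.0856 f [-0.4  0.3  0.8]
```

View pics/s16.png

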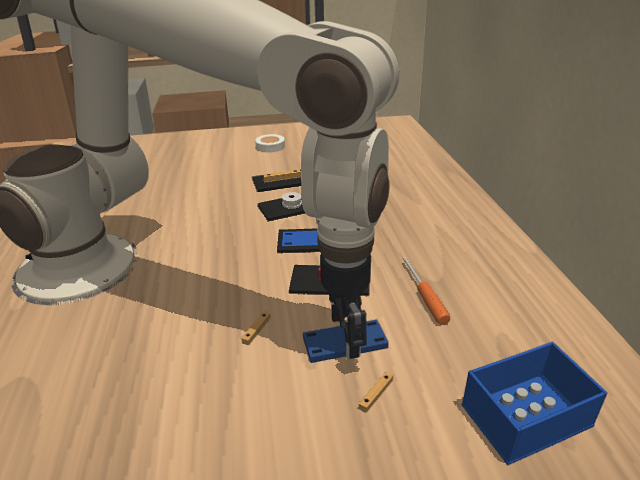

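```bash
python3 -m jog '[[0,0,0,0,0.001,0.003,-1],[0,0,0,0,0.001,0.003,-0.7],[0,0,0,0,0.001,0.003,-0.4],[0,0,0,0,0.001,0.003,-0.2],[0,0,0,0,0.001,0.003,0.2],[0,0,0,0,0.001,0.003,1],[0,0,0,0,0.001,0.003,1]]' 50; python3 -c "
from h import *
go(.5062,-.3215,.17,4.2);c=cam('side','s17')"
```

```text
time: 25.9
position: [0.5059, -0.3221, 0.1706]
orientation: [[-0.998, -0.07, -0.0], [-0.07, 0.998, 0.0], [0.0, 0.0, -1.0]]
ft_force: [-0.7, -0.3, 6.0]
finger_gap: 0.0585
turn [ 0.     -0.0001 -0.0011] shift [-0.0007  0.001   0.0011] dist 0.001 t 25.9 gap 0.0585 f [-0.7 -0.3  6. ]
```

View pics/s17.png

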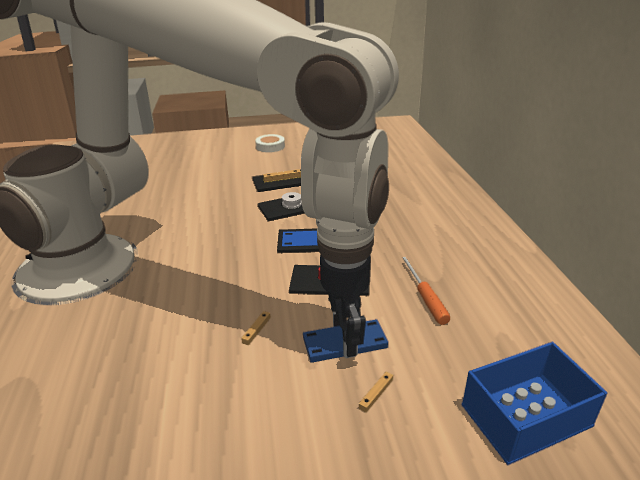

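```bash
python3 -m jog '[[0,0,0,0,0,0,1],[0,0,0,0,0,-0.015,1],[0,0,0,0,0,-0.04,1],[0,0,0,0,0,-0.08,1],[0,0,0,0,0,-0.12,1],[0,0,0,0,0,-0.16,1],[0,0,0,0,0,-0.16,1]]' 75; python3 -c "
from h import *
go(.5000,.002,.27,-7.6);c=cam('side','s18');cam('wrist','w18')"
```

```text
time: 26.82
position: [0.5063, -0.3223, 0.2683]
orientation: [[-0.998, -0.07, 0.002], [-0.07, 0.998, -0.001], [-0.002, -0.001, -1.0]]
ft_force: [0.7, 0.2, -4.3]
finger_gap: 0.0576
turn [-0.0004  0.0007  0.0645] shift [-0.0272  0.5399 -0.0035] dist 0.324 t 26.82 gap 0.0576 f [ 0.7  0.2 -4.3]
```

View pics/s18.png

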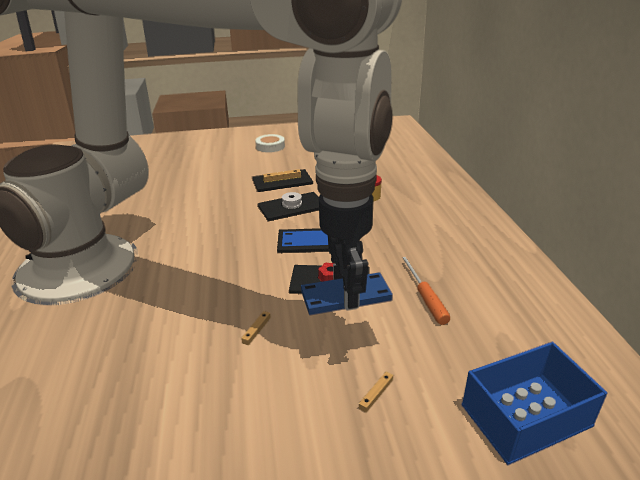

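View pics/w18.png

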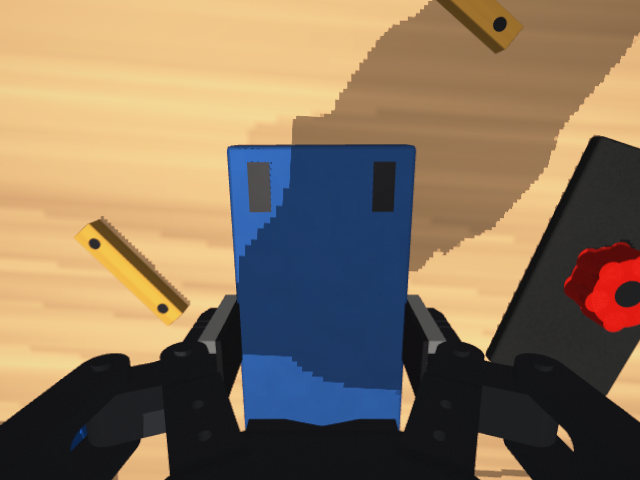

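```bash
python3 -m jog '[[0,0,0.01,-0.002,0.04,-0.003,1],[0,0,0.03,-0.01,0.12,-0.0035,1],[0,0,0.0655,-0.02,0.21,-0.0035,1],[0,0,0.0655,-0.024,0.3,-0.0035,1],[0,0,0.0655,-0.0265,0.39,-0.0035,1],[0,0,0.0655,-0.0265,0.47,-0.0035,1],[0,0,0.0655,-0.0265,0.53,-0.0035,1],[0,0,0.0655,-0.0265,0.53,-0.0035,1]]'; python3 -m jog '[[0,0,0,0,0,0,1],[0,0,0,0,0,0.04,1],[0,0,0,0,0,0.08,1],[0,0,0,0,0,0.08,1]]'; python3 -c "
from h import *
go(.5000,.002,.182,-7.8);cam('wrist','w19')"
```

```text
time: 27.92
position: [0.4989, -0.0017, 0.2669]
orientation: [[-0.991, 0.132, -0.003], [0.132, 0.991, 0.001], [0.003, 0.001, -1.0]]
ft_force: [-0.2, 0.2, -3.9]
finger_gap: 0.0577
time: 28.42
position: [0.4987, -0.0046, 0.2181]
orientation: [[-0.991, 0.137, -0.005], [0.137, 0.991, 0.001], [0.005, -0.0, -1.0]]
ft_force: [-0.6, 0.3, -2.7]
finger_gap: 0.0579
turn [-0.     -0.0017 -0.0004] shift [-0.001   0.0112  0.0602] dist 0.037 t 28.43 gap 0.0579 f [-0.6  0.3 -2.7]
```

View pics/w19.png

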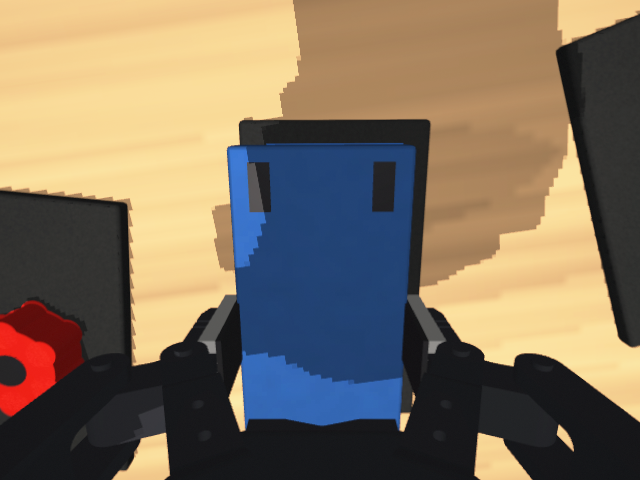

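```bash
python3 -m jog '[[0,-0.0013,0,-0.001,0.0105,0.015,1],[0,-0.0013,0,-0.001,0.0105,0.035,1],[0,-0.0013,0,-0.001,0.0105,0.048,1],[0,-0.0013,0,-0.001,0.0105,0.055,1],[0,-0.0013,0,-0.001,0.0105,0.055,1]]'; python3 -c "
from h import *
go(.5000,.002,.1804,-7.8)"
```

```text
time: 29.1
position: [0.5008, 0.0025, 0.1869]
orientation: [[-0.991, 0.136, 0.002], [0.136, 0.991, 0.0], [-0.002, 0.001, -1.0]]
ft_force: [0.8, 0.1, -2.7]
finger_gap: 0.0578
turn [0.0002 0.0007 0.0001] shift [ 0.0012 -0.001   0.0108] dist 0.007 t 29.1 gap 0.0578 f [ 0.8  0.1 -2.7]
```

```bash
python3 -m jog '[[0,0.0005,0,0.001,-0.001,0.005,1],[0,0.0005,0,0.001,-0.001,0.0085,1],[0,0.0005,0,0.001,-0.001,0.0105,1],[0,0.0005,0,0.001,-0.001,0.0105,1]]'; python3 -c "
from h import *
go(.5000,.002,.1804,-7.8);cam('wrist','w20')"
```

```text
time: 29.6
position: [0.5002, 0.002, 0.1809]
orientation: [[-0.991, 0.136, 0.001], [0.136, 0.991, 0.0], [-0.001, 0.001, -1.0]]
ft_force: [-1.2, 0.0, -2.5]
finger_gap: 0.0578
turn [0.0002 0.0004 0.0001] shift [ 0.0004 -0.0001  0.0009] dist 0.001 t 29.6 gap 0.0578 f [-1.2  0.  -2.5]
```

View pics/w20.png

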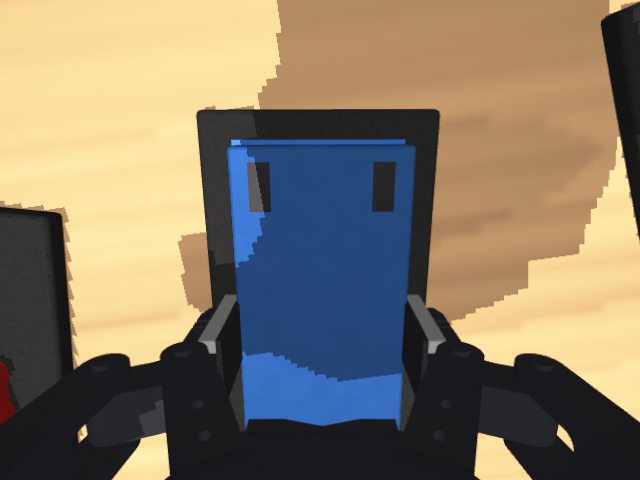

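Aligned, and the plate is still just off the pad. Lower the last bit.

```bash
python3 -m jog '[[0,0,0,0,0,0.0015,1],[0,0,0,0,0,0.003,1],[0,0,0,0,0,0.003,1]]'; python3 -c "
from h import *
go(.5000,.002,.1804,-7.8)"
```

```text
time: 30.02
position: [0.5002, 0.002, 0.1808]
orientation: [[-0.991, 0.136, 0.002], [0.136, 0.991, 0.0], [-0.002, 0.001, -1.0]]
ft_force: [-8.0, 1.0, 14.2]
finger_gap: 0.0577
turn [0.0002 0.0007 0.0001] shift [ 0.0003 -0.      0.0007] dist 0.0 t 30.02 gap 0.0577 f [-8.   1.  14.2]
```

```bash
python3 -m jog '[[0,0,0,0,0,-0.001,1],[0,0,0,0,0,-0.001,-0.45],[0,0,0,0,0,-0.001,-0.65],[0,0,0,0,0,-0.001,-1],[0,0,0,0,0,-0.001,-1],[0,0,0,0,0,-0.03,-1],[0,0,0,0,0,-0.1,-1],[0,0,0,0,0,-0.2,-1]]' 20;python3 -m jog '[[0,0,0,0,0,-0.08,-1],[0,0,0,0,0,-0.08,-1],[0,0,0,0,0,-0.08,-1]]'; python3 - <<'E'
from h import *
for n in ["scene","side","wrist"]: c=cam(n,n+"21")
hsv=cv2.cvtColor(c["color"],cv2.COLOR_BGR2HSV)
H,S,V=[hsv[...,i].astype(int) for i in range(3)]
for b in blobs((((H>105)&(H<125)&(S>120)&(V>40))*255).astype(np.uint8),1000):
    print(b.mean(0).round(),rect(world(c,b,.024)))
go(.5,0,.3,0)
E
```

```text
time: 31.02
position: [0.4995, 0.002, 0.3004]
orientation: [[-0.991, 0.136, -0.0], [0.136, 0.991, 0.0], [0.001, 0.0, -1.0]]
ft_force: [1.4, 0.4, 0.9]
finger_gap: 0.0855
time: 31.4
position: [0.4999, 0.002, 0.3474]
orientation: [[-0.991, 0.136, 0.002], [0.136, 0.991, 0.0], [-0.002, 0.001, -1.0]]
ft_force: [0.5, 1.1, -0.2]
finger_gap: 0.0857
[322. 220.] (array([0.5004, 0.0034, 0.1314, 0.0601]), -7.8)
turn [ 0.0001 -0.0002 -0.0433] shift [-0.0009 -0.0032  0.0766] dist 0.046 t 31.55 gap 0.0854 f [ 0.4 -0.3 -0.2]
```

View pics/wrist21.png

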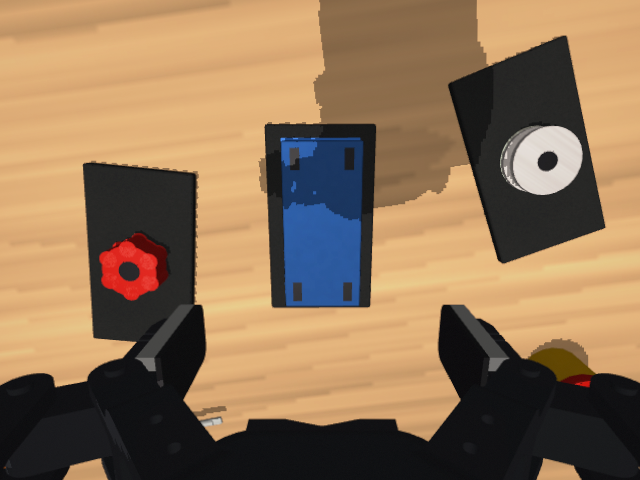

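View pics/side21.png

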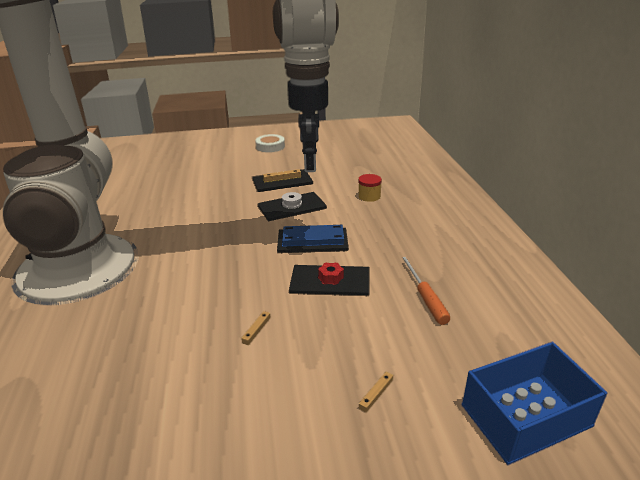

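View pics/scene21.png

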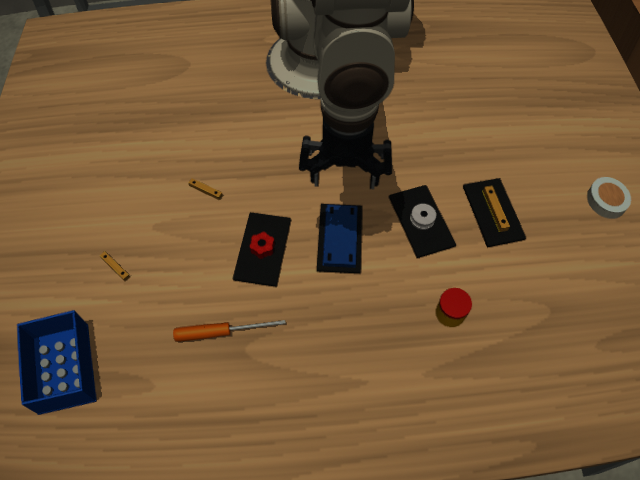

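All four parts are on their pads, and the tin and screwdriver haven't moved. I'll do one last numeric check on the bores, then hand in.

```bash
python3 - <<'E'
from h import *
c=cam("scene")
print(world(c,[(262,243),(424,213.5)],.03)[:,:2].round(4),"pads (.5125,-.149) (.473,.1677)")
m=masks(c)
for b in blobs(m["brass"],60): print(rect(world(c,b,.026)))
c=cam("wrist"); print("wrist bores",world(c,[(129,270.5),(547.5,160)],.03)[:,:2].round(4))
robot.sign_off()
E
```

```text
[[ 0.5155 -0.1474]
 [ 0.4739  0.1689]] pads (.5125,-.149) (.473,.1677)
(array([ 0.5384, -0.4315,  0.0747,  0.0135]), 43.8)
(array([0.4646, 0.3199, 0.0998, 0.0182]), 7.3)
(array([ 0.3755, -0.2596,  0.0749,  0.0133]), 56.7)
wrist bores [[ 0.513  -0.1473]
 [ 0.473   0.1681]]
the job is handed in; nothing more can be done
```

I took the stack apart in the order bar, pulley, spider, plate. Each part was lowered onto its own pad until the load changed, then released. The job was handed in at about 32 s of the 120 s allowed.

| Part | Distance from pad centre (limit 12 mm) | Angle to pad (limit about 10°) |
|---|---|---|
| Bar | about 1 mm | within 0.5° |
| Pulley | about 1–1.5 mm | not needed |
| Spider | 2–3.5 mm | not needed |
| Plate | about 1.5 mm | about 0.2° |

- **Disagreement between cameras:** the spider reads about 3.5 mm off centre in the scene camera and about 2 mm in the wrist camera. Both are well inside the limit.
- **Plate contact:** the plate touched its pad with about 14 N just before release, well under the 40 N and 120 N limits. The other three showed less than 7 N.
- **Final state:** the last pictures show every part flat and upright, and the gripper open and clear above them. By eye, the tin and screwdriver are where they started; I didn't measure them at the end.

No check failed.

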